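# Build up a spring-loaded roller spindle at the hardware counter

### The arm

A 6-joint arm with a two-finger parallel gripper is mounted at the origin on the work surface. World frame = base frame: x ahead of the robot, y to its left, z up, the work surface at z = 0. Lengths are in m, angles in rad, forces in N, time in s.
With the tool pointing down it reaches from about 0.375 to 0.9 m from the base axis. Payload 3.1 kg.
Tool frame: the origin (TCP) lies between the finger pads; the fingertips stand 8 mm ahead of it and the grasp point (between the pads) lies 11 mm behind it (manip.tip_extent is the distance from the TCP to the fingertips, in m); z points along the fingers, x is the direction in which the jaws open and shut, and the axes are right-handed (so a half turn about z gives the same grasp; the last joint's range is limited). The gripper opens to 85 mm and grips with 20 to 120 N. Pads are 22 mm wide; open, the fingers measure 114 mm over their backs; the gripper's body (76 mm by 85 mm) begins 54 mm behind the grasp point. The pads swing forward as they close: fully open they stand 13 mm farther back than shut.
Start: joints at [0.964, 0.527, 1.433, -0, 1.181, -0.178], TCP at [0.26, 0.568, 0.206] pointing down, gripper open.
Joint ranges: [-3.08, 3.08], [-0.75, 2.2], [0.22, 2.44], [-1.43, 4.57], [0, 2.65], [-2.85, 2.85]. Speed limits (rad/s): [2.79, 2.79, 3.14, 3.14, 3.14, 3.14].

### API

Orientations are given as a unit quaternion [x, y, z, w].
In Python, from station import manip gives the robot as it stands.
- The arm moves only by the tool move_arm, never from a script. Its argument "deltas" is a list that holds one entry, the list of rows, each a list of 4 numbers: the shift along the tool's x, y, z in m, then the turn about the tool's z in degrees. A call has 1 to 20 rows; each row is the pose to reach, as a shift and turn from the pose measured when the call began, along the tool's axes at that moment; what a row does not reach only later rows make up. A row lasts 1/12 s, in which the tool goes at most 41.7 mm and 7.16 degrees, less where a joint would pass 70% of its speed; a pose out of reach is approached as far as the arm can. A call with a gripper value outside its range is refused whole. "gripper" is the opening, from 0 (shut) to 1 (fully open), set as the call begins (left out, the last holds). The fingers move at their own pace and stop on an object; "squeeze" is the grip in N (left out, the last holds). Time passes only in rows, so rows that repeat a pose let the fingers close. It gives the time, the measured TCP pose, the force and the opening at its end, in the units of the state.
- manip.sense(): the state, without advancing time (a new reading comes with each control period).
- manip.snapshot(name): name is "side" or "top"; returns a dict with "img" (400x640x3 uint8, red, green, blue), "vertical_fov" (degrees; the focal length in pixels is half the picture's height over the tangent of half this angle, whatever the lens; pixels are square), "cx", "cy" (the principal point, pixels), "origin" and "orientation" of the camera in the world. Camera axes: x right, y down, z forward; pixel columns grow to the right and rows downward; lengths in m; the calibration is good to about 2 mm. A picture is of the moment at which its call begins. There is no depth.
- manip.sign_off(): hands the job in, once; it reports no verdict.
The state is a dict: "t": time; "q": joint angles; "qd": joint speeds; "tau": joint torques, N m; "tcp_pos": TCP position; "tool_rot": TCP orientation; "force": force on the tool from outside, world axes, zero at the start; "ft_torque": the same for the moment, N m; "finger_gap": opening from 0.0 (shut) to 1.0 (fully open).
Only numpy, scipy, OpenCV 4.12 (cv2) and the standard library are available. Lean on these libraries where they do the work, as an engineer would, in place of code of your own. Each camera call takes 0.05 s, during which the arm holds its last target.

### The job

On the round stand, thread the ball bearing onto the shaft first, then the taller of the two plain tube spacers on top of it, lowering each down the shaft rather than dropping it. Then retain them with the slotted lock plate, grooved face up: pass its slot over the shaft's T-head, press it down against the seat's spring, give it a quarter turn and let the spring lift it so that the T-head sits in its cross groove. Leave the short spacer and the other goods on the counter where they are, and let go of everything.

Things in the scene. Friction and masses are not known exactly. Their poses are not given: they have to be found in the camera images.
- stand: Fixed spindle stand: round grey foot, 120 mm across, 16 mm high; origin at the centre of its underside, z up along the shaft, two dark bolt heads on its x axis. A steel shaft 28 mm in diameter rises to a shoulder 73 mm above the counter (4 mm chamfer), then a neck 9 mm in diameter carries the T-head. A sprung seat ring surrounds the shaft's foot.
- head_top (a point): On the shaft axis, 101 mm above the counter: top of the T-head, a round bar 10 mm thick, 27 mm long, lying crosswise, underside at 91 mm. Its bar lies within 0.6 rad either way of the stand's x axis; this angle is NOT reported (this frame is the stand's): see it, or turn the plate while pressing it lightly on the head until it drops. The shaft is too stiff to be turned by that.
- seat (a joint): How far the spring seat is pushed down, 0 to 0.013 m. A dark ring 48 mm across carrying the stack, top 34 mm above the counter at 0. The spring pushes up 9.6 N at 0, 0.8 N more per mm; bearing and spacer alone do not move it. With the full stack, the plate is clear below the T-head from 0.009 m on; it reads about 0.004 when locked in the groove, 0 if not locked.
- bearing: Loose steel ball bearing with black seals: ring 62 mm outside, 31 mm bore, 18 mm high, about 0.22 kg, lying flat. Origin at the centre of its underside, z along its axis.
- spacer: Loose plain steel tube spacer, the taller of two: 50 mm outside, 31 mm bore, 34 mm high, about 0.16 kg, standing on its end. Origin at the centre of its underside, z along its axis.
- short_spacer: Loose plain steel tube spacer, the shorter of two, not needed: 50 mm outside, 31 mm bore, 20 mm high, standing on its end. Origin at the centre of its underside.
- lock_plate: Loose steel retainer, 84 mm (its x) by 50 (y) by 14 thick, 0.15 kg, lying flat, grooved face up. Origin at the centre of its underside, z out of the grooved face. A through slot at its centre, 30 mm long (x) by 14 wide (y), passes the T-head; across it, over the plate's full width (y), runs a groove 14 mm wide, 5 deep, where the head rests after a quarter turn either way.
- oil_bottle: Bystander: white bottle 64 mm across, 170 mm high; origin under its centre.
- paint_can: Bystander: can 100 mm across, 110 mm high, 0.9 kg; origin under its centre.
- hammer: Bystander: hammer 260 mm long, lying.
- screwdriver: Bystander: screwdriver 200 mm long, lying.
- screw_carton: Bystander: cardboard carton 90 x 60 x 45 mm; origin under its centre.
- tape_roll: Bystander: grey plastic roll 70 mm across, 40 mm high; origin under its centre.
- pipe_tee: Bystander: white plastic pipe tee 100 mm long, lying.
Things that resemble listed ones, but are neither listed nor needed, are in the scene too. What is shaped like the bearing but orange, turquoise or yellow is not meant.

How it is judged:
By the outcome, as a careful person would: the job done as asked, in the order asked, and still so for the second after the job is handed in, with the robot touching nothing.
It also fails if it takes over 72 s, if anything falls off the work surface, if the arm or the gripper's body presses on something with over 40 N, if the wrist force passes 120 N, or if a joint passes its speed limit or range.

## Working session

There is one attempt and no reset: what is moved stays moved. The work goes in short steps, Python scripts to look and compute and a tool call to move; the robot and the scene stay as the last step left them, time stands still between calls to the robot, and variables do not carry over. Pictures are saved under pics/ and viewed, and the job is handed in when it is done.

Besides the shell and the picture viewer there is one more tool, called after "Call:" as name(argument=value, ...) on one line, values as JSON. move_arm: Moves the arm, as the interface text tells. Its arguments: {"type":"object","properties":{"deltas":{"type":"array"},"gripper":{"type":"number"},"squeeze":{"type":"number"}},"required":["deltas"]}

```bash
mkdir -p pics; ls; python3 - <<'E'
from station import manip
import cv2,pickle
print(manip.sense())
for n in("side","top"):
    s=manip.snapshot(n); pickle.dump(s,open(n+"0.pkl","wb"))
    cv2.imwrite(f"pics/{n}0.png",s["img"][:,:,::-1]); print({k:v for k,v in s.items() if k!="img"})
E
```

```text
pics
{'t': 0.0, 'q': array([ 9.63468922e-01,  5.28510745e-01,  1.43390489e+00, -4.96355713e-05,
        1.18142692e+00, -1.78520828e-01]), 'qd': array([-9.28220423e-04, -5.13372293e-05,  5.29629397e-04, -3.20174925e-05,
        3.61970550e-04,  3.36052464e-06]), 'tau': array([ 1.13739486e-04, -4.42345655e+01, -1.78030086e+01, -2.77427080e-04,
        8.60455271e-03,  4.12480460e-06]), 'tcp_pos': array([0.25940836, 0.56775791, 0.20450549]), 'tool_rot': array([ 8.41358054e-01,  5.40476974e-01, -1.03063892e-03,  4.51470995e-04]), 'force': array([0.63529169, 0.31822317, 0.4769736 ]), 'ft_torque': array([ 0.03739927, -0.03355681, -0.03679724]), 'finger_gap': 1.0029401183731437}
{'vertical_fov': 55.44314099559132, 'cx': 310.0402971623528, 'cy': 202.41789124910207, 'origin': array([0.37089461, 0.71868476, 0.86060668]), 'orientation': array([-0.12864726,  0.91734904, -0.37351893,  0.049033  ])}
{'vertical_fov': 57.28083966831455, 'cx': 319.75805358846355, 'cy': 199.66380783862547, 'origin': array([0.34313257, 0.00687661, 1.32107868]), 'orientation': array([ 0.70622825, -0.70325736,  0.05862998, -0.05686182])}
```

View pics/side0.png

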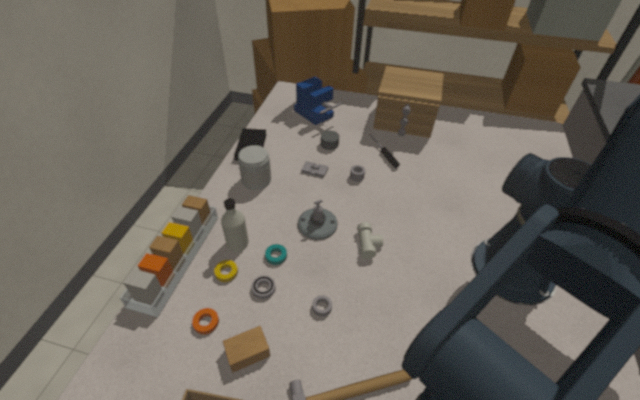

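View pics/top0.png

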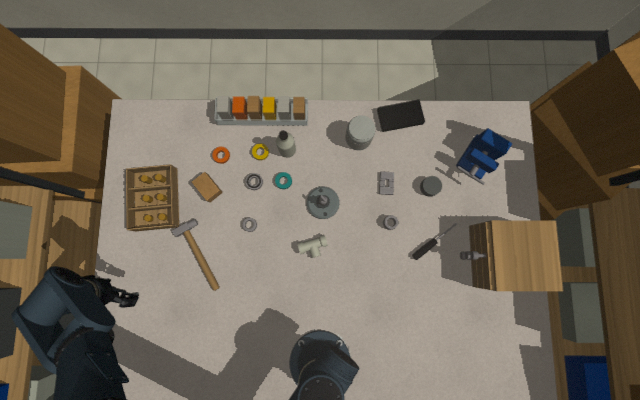

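Top view: the stand is at (322,201) and the grey/black bearing at (254,181). The orange, yellow and turquoise rings are decoys. The two tubes are at (249,225) and (391,222), and the plate is at (386,183). I'll enlarge these crops to tell the tubes apart.

```bash
cat > h.py <<'E'
import numpy as np,cv2,pickle
from scipy.spatial.transform import Rotation as R
def K(s):
    f=s["img"].shape[0]/2/np.tan(np.radians(s["vertical_fov"]/2)); return f
def ray(s,u,v):
    f=K(s); d=np.array([(u-s["cx"])/f,(v-s["cy"])/f,1.]); return s["origin"],R.from_quat(s["orientation"]).apply(d)
def plane(s,u,v,z):
    o,d=ray(s,u,v); return o+d*(z-o[2])/d[2]
def proj(s,p):
    c=R.from_quat(s["orientation"]).inv().apply(np.asarray(p)-s["origin"]); return c[:2]/c[2]*K(s)+[s["cx"],s["cy"]]
def crop(s,u,v,w,h,k,name):
    u0,v0=int(u-w/2),int(v-h/2); c=s["img"][v0:v0+h,u0:u0+w,::-1]
    return cv2.resize(c,None,fx=k,fy=k,interpolation=cv2.INTER_CUBIC)
E
python3 - <<'E'
from h import *
t=pickle.load(open("top0.pkl","rb"));s=pickle.load(open("side0.pkl","rb"))
a=lambda S,u,v:crop(S,u,v,48,36,5,"")
row1=np.hstack([a(t,254,181),a(t,249,225),a(t,391,222)])
row2=np.hstack([a(s,263,287),a(s,321,306),a(s,357,173)])
cv2.imwrite("pics/c1.png",np.vstack([row1,row2]))
a=lambda S,u,v:crop(S,u,v,48,36,5,"")
cv2.imwrite("pics/c2.png",np.vstack([np.hstack([a(t,386,183),a(t,322,201)]),np.hstack([a(s,315,170),a(s,317,218)])]))
E
```

```text
(no output)
```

View pics/c1.png

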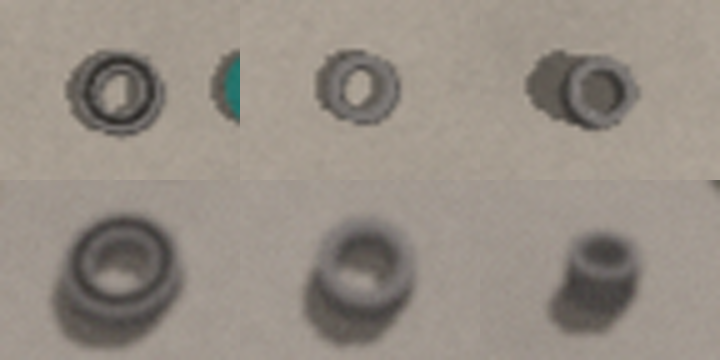

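View pics/c2.png

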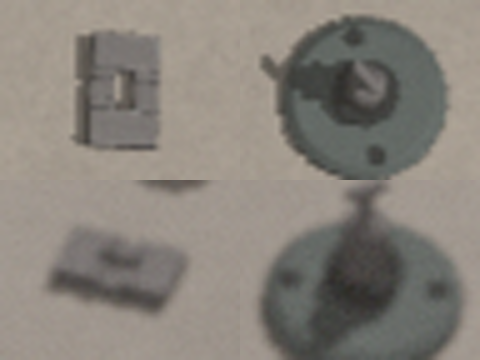

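The tube at top (391,222) has the longer shadow and more visible wall in both views, so it is the tall spacer. The one at (249,225) is the short one. The bearing at (254,181) has a steel ring with a black seal. The plate's groove and slot face up. Next I measure positions.

```bash
cat > m.py <<'E'
from h import *
def mask(s):
    b=cv2.cvtColor(s["img"],cv2.COLOR_RGB2LAB).astype(int)
    img=s["img"].astype(float); r=img[:,:,0]/(img[:,:,2]+1)
    return r
def blob(s,u,v,rad,thr=1.1):
    r=mask(s); k=8
    u0,v0=int(u)-rad,int(v)-rad
    c=cv2.resize(r[v0:v0+2*rad,u0:u0+2*rad],None,fx=k,fy=k,interpolation=cv2.INTER_LINEAR)
    m=(c<thr).astype(np.uint8)
    cs,_=cv2.findContours(m,cv2.RETR_EXTERNAL,cv2.CHAIN_APPROX_NONE)
    ct=max(cs,key=cv2.contourArea).astype(np.float32)
    ct=(ct+.5)/k-.5+[u0,v0]
    return ct.astype(np.float32)
def cen(ct):
    h=cv2.convexHull(ct.astype(np.float32)); M=cv2.moments(h); return np.array([M["m10"],M["m01"]])/M["m00"],M["m00"]
E
python3 - <<'E'
from m import *
t=pickle.load(open("top0.pkl","rb"));s=pickle.load(open("side0.pkl","rb"))
for n,S in(("t",t),("s",s)):
    r=np.clip((mask(S)-0.8)*300,0,255).astype(np.uint8); cv2.imwrite(f"pics/r{n}.png",r)
E
```

```text
(no output)
```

View pics/rt.png

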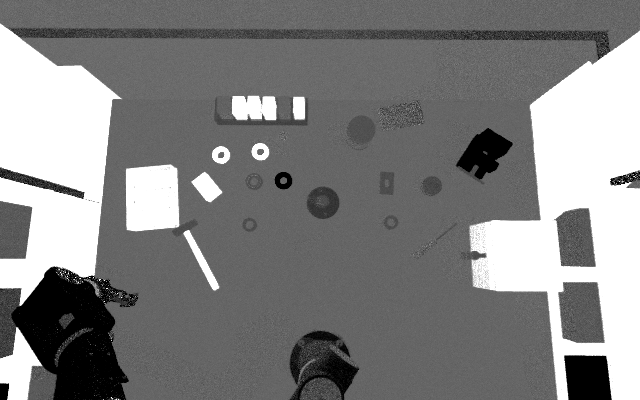

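View pics/rs.png

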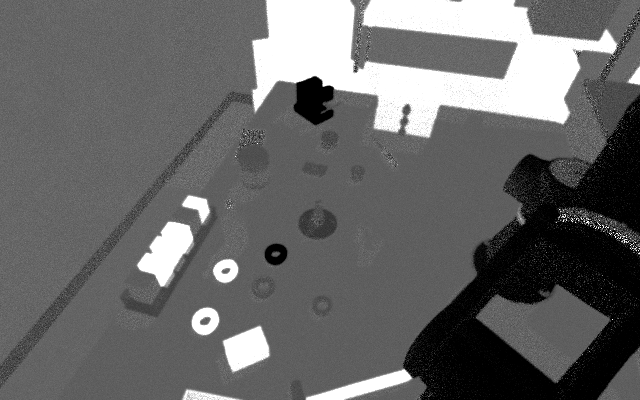

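The ratio mask isolates the grey metal from beige and shadow. Now centroids and rays.

```bash
python3 - <<'E'
from m import *
t=pickle.load(open("top0.pkl","rb"));s=pickle.load(open("side0.pkl","rb"))
def mk(S): 
    return cv2.GaussianBlur(mask(S),(3,3),0.8)
import m; m.mask0=m.mask; f=m.mask; m.mask=lambda S:cv2.GaussianBlur(f(S),(0,0),0.7)
rt=m.mask(t)
print(rt[181,240:268].round(2)); print(rt[222,380:402].round(2)); print(rt[183,375:400].round(2)); print(rt[201,300:345].round(2))
def tri(a,b):
    o1,d1=ray(t,*a);o2,d2=ray(s,*b); A=np.stack([d1,-d2],1); k=np.linalg.lstsq(A,o2-o1,rcond=None)[0]
    p,q=o1+k[0]*d1,o2+k[1]*d2; return (p+q)/2,np.linalg.norm(p-q)
for n,a,b,h,rr in [("bearing",(254,181),(263,287),.018,14),("short",(249,225),(321,306),.02,13),("tall",(391,222),(357,173),.034,13),("plate",(386,183),(315,170),.014,18),("foot",(322,202),(317,222),.016,24)]:
    for th in(1.07,1.09):
        ca=blob(t,*a,rr,th);cb=blob(s,*b,rr,th)
        A,aa=cen(ca);B,ab=cen(cb)
        print(n,th,A.round(2),aa,B.round(2),ab,"top",plane(t,*A,h/2).round(4),"side",plane(s,*B,h/2).round(4),tri(A,B))
        if n=="plate":print(cv2.minAreaRect(ca))
        if n=="foot":print(cv2.fitEllipse(ca))
E
```

```text
[1.15 1.15 1.14 1.14 1.14 1.11 1.1  1.11 1.08 1.08 1.1  1.14 1.15 1.15
 1.14 1.13 1.13 1.12 1.09 1.09 1.09 1.07 1.08 1.12 1.13 1.14 1.14 1.14]
[1.14 1.13 1.11 1.1  1.07 1.06 1.07 1.1  1.13 1.14 1.14 1.14 1.13 1.12
 1.1  1.08 1.06 1.07 1.1  1.13 1.14 1.14]
[1.14 1.14 1.14 1.13 1.11 1.07 1.06 1.06 1.06 1.08 1.12 1.13 1.13 1.11
 1.08 1.06 1.05 1.06 1.09 1.13 1.14 1.14 1.15 1.14 1.14]
[1.14 1.14 1.14 1.14 1.13 1.13 1.1  1.03 0.99 0.98 0.99 1.01 1.   1.
 1.01 1.02 1.04 1.04 1.06 1.08 1.08 1.06 1.05 1.06 1.06 1.06 1.06 1.05
 1.03 1.   0.99 0.98 0.98 0.98 0.98 0.97 0.98 0.98 1.   1.08 1.12 1.14
 1.14 1.14 1.14]
bearing 1.07 [255.28 187.73] 0.546875 [268.82 292.71] 25.7265625 top [0.6027 0.2395 0.009 ] side [0.6054 0.2555 0.009 ] (array([ 0.60918408,  0.24363754, -0.01281066]), np.float64(0.004275545818245218))
bearing 1.09 [254.24 181.7 ] 181.7734375 [263.22 286.9 ] 390.71875 top [0.6252 0.244  0.009 ] side [0.625  0.2435 0.009 ] (array([0.62492759, 0.24389596, 0.0096706 ]), np.float64(0.0001880689216001068))
short 1.07 [251.27 227.27] 36.6640625 [323.05 304.33] 194.2421875 top [0.4581 0.24
[... 1274 characters left out ...]
5, 182.81857299804688), (13.801508903503418, 22.50313949584961), 2.862405300140381)
foot 1.07 [322.62 202.35] 834.90625 [317.26 223.1 ] 977.6640625 top [ 0.5499 -0.0064  0.008 ] side [ 0.5484 -0.0056  0.008 ] (array([ 0.54935811, -0.00646002,  0.00701786]), np.float64(0.0014639825315265686))
((322.64031982421875, 202.3580322265625), (32.34956741333008, 32.62175750732422), 92.21347045898438)
foot 1.09 [322.6  202.34] 868.25 [317.24 222.63] 1063.078125 top [ 0.55   -0.0063  0.008 ] side [ 0.5489 -0.0073  0.008 ] (array([ 0.54925502, -0.00635246,  0.00920048]), np.float64(0.0010925271344125846))
((322.6123352050781, 202.3437957763672), (32.94344711303711, 33.311946868896484), 94.15299987792969)
```

```bash
python3 - <<'E'
from h import *
t=pickle.load(open("top0.pkl","rb"));s=pickle.load(open("side0.pkl","rb"))
a=crop(t,322,201,26,22,15,"");b=crop(s,317,214,26,22,15,"")
cv2.imwrite("pics/c3.png",cv2.convertScaleAbs(np.hstack([a,b]),alpha=1.5,beta=-60))
print(proj(t,[.5495,-.0065,.101]),proj(t,[.5495,-.0065,.073]),proj(s,[.5495,-.0065,.101]))
for d in range(0,60,10):
    e=np.radians(d); v=np.array([np.cos(e),np.sin(e),0])*.0135
    print(d,[ (proj(S,np.array([.5495,-.0065,.096])+v)-proj(S,np.array([.5495,-.0065,.096])-v)).round(1) for S in(t,s)])
E
```

```text
[322.93626442 198.19847179] [322.84387628 199.54988063] [317.62552802 200.8787603 ]
0 [array([ 0. , -7.8]), array([-9.3, -1.9])]
10 [array([-1.4, -7.7]), array([-9.6, -0.7])]
20 [array([-2.7, -7.4]), array([-9.6,  0.5])]
30 [array([-4. , -6.8]), array([-9.3,  1.6])]
40 [array([-5.1, -6. ]), array([-8.7,  2.8])]
50 [array([-6.1, -5.1]), array([-7.9,  3.8])]
```

View pics/c3.png

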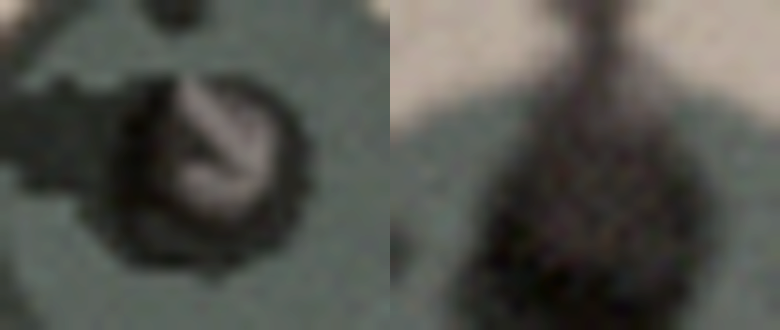

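```bash
python3 - <<'E'
from h import *
t=pickle.load(open("top0.pkl","rb"));s=pickle.load(open("side0.pkl","rb"))
b=crop(s,317,204,22,18,20,"");a=crop(t,323,199,18,18,20,"")
cv2.imwrite("pics/c4.png",cv2.convertScaleAbs(np.hstack([a,b]),alpha=1.5,beta=-60))
E
```

```text
(no output)
```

View pics/c4.png

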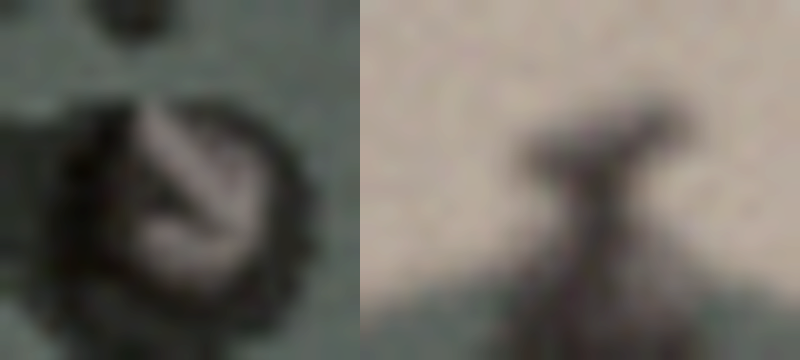

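```bash
cat > go.py <<'E'
# prints the shift in tool axes to put the TCP at a world point with jaw yaw psi
from h import *
from station import manip
def tell(x,y,z,psi=None):
    s=manip.sense(); r=R.from_quat(s["tool_rot"]); d=r.inv().apply(np.array([x,y,z])-s["tcp_pos"])
    X=r.apply([1,0,0]); cur=np.degrees(np.arctan2(X[1],X[0])); turn=None if psi is None else (cur-psi+180)%360-180
    print("t %.2f"%s["t"],"tcp",s["tcp_pos"].round(4),"yaw %.1f"%cur,"gap %.3f"%s["finger_gap"],"F",s["force"].round(1),"M",s["ft_torque"].round(2),"| shift mm",(d*1000).round(1),"turn",turn)
E
python3 - <<'E'
from go import *
from m import *
print(manip.tip_extent,[a for a in dir(manip) if a[0]!='_'])
import m; f=m.mask; m.mask=lambda S:cv2.GaussianBlur(f(S),(0,0),0.7)
t=pickle.load(open("top0.pkl","rb"));s=pickle.load(open("side0.pkl","rb"))
for th in(1.08,1.1,1.115):
    ca=blob(t,386,183,18,th); 
    w=np.array([plane(t,*p,.014)[:2] for p in ca[:,0]],np.float32); rc=cv2.minAreaRect(w*1000); print("plate",rc)
    cb=blob(s,315,170,18,th); w=np.array([plane(s,*p,.010)[:2] for p in cb[:,0]],np.float32); print("  side",cv2.minAreaRect(w*1000))
    for S,u in((t,(254,181)),(s,(263,287))):
        c,a=cen(blob(S,*u,15,th)); print("bearing",plane(S,*c,.009),a)
for n,u,v in(("bolt1",321,190),("bolt2",325,214)): print(n,plane(t,u,v,.018))
for n,u,v,z in(("bottle",286,150,.06),("turq",283,181,.01),("yel",260,152,.01),("can",361,135,.1)): print(n,plane(t,u,v,z))
tell(.625,.244,.10)
E
```

```text
0.008 ['PlanningError', 'sense', 'sign_off', 'snapshot', 'tip_extent']
plate ((622.4755249023438, -238.4404296875), (48.22653579711914, 81.34363555908203), 85.44926452636719)
  side ((622.2152099609375, -239.39968872070312), (59.1849365234375, 80.99229431152344), 85.70410919189453)
bearing [0.62021618 0.23001915 0.009     ] 58.6484375
bearing [0.62467005 0.24412721 0.009     ] 347.234375
plate ((622.3776245117188, -238.38845825195312), (52.425350189208984, 85.19624328613281), 86.01805114746094)
  side ((622.9139404296875, -239.60092163085938), (69.0064468383789, 88.3440933227539), 85.78426361083984)
bearing [0.62592971 0.2455948  0.009     ] 209.234375
bearing [0.62555627 0.24255224 0.009     ] 440.1171875
plate ((622.345947265625, -238.0022430419922), (56.11469650268555, 88.8714370727539), 85.93281555175781)
  side ((625.00341796875, -253.9307861328125), (125.92762756347656, 157.59434509277344), 16.27126693725586)
bearing [0.62713969 0.24565774 0.009     ] 242.3046875
bearing [0.62704213 0.23820215 0.009     ] 666.453125
bolt1 [ 5.93625250e-01 -3.18915453e-04  1.80000000e-02]
bolt2 [ 0.50614556 -0.01495292  0.018     ]
bottle [0.73030986 0.12532908 0.06      ]
turq [0.62804849 0.13876523 0.01      ]
yel [0.73750889 0.22621863 0.01      ]
can [ 0.77343984 -0.13847803  0.1       ]
t 0.10 tcp [0.2594 0.5678 0.2046] yaw 65.4 gap 1.000 F [ 0.7 -0.3 -0.3] M [-0.    0.03 -0.03] | shift mm [-142.3  467.2  104.7] turn None
```

Call:
move_arm(deltas=[[[-0.141, 0.467, 0.1, 0], [-0.141, 0.467, 0.1, 0], [-0.141, 0.467, 0.1, 0], [-0.141, 0.467, 0.1, 0], [-0.141, 0.467, 0.1, 0], [-0.141, 0.467, 0.1, 0], [-0.141, 0.467, 0.1, 0], [-0.141, 0.467, 0.1, 0], [-0.141, 0.467, 0.1, 0], [-0.141, 0.467, 0.1, 0], [-0.141, 0.467, 0.1, 0], [-0.141, 0.467, 0.1, 0], [-0.141, 0.467, 0.1, 0], [-0.141, 0.467, 0.1, 0]]], gripper=1, squeeze=20)

```text
t: 1.27
tcp_pos: [0.6265, 0.2429, 0.1033]
tool_rot: [0.842, 0.539, -0.002, 0.0]
force: [-0.9, 0.8, 0.2]
finger_gap: 0.998
```

```bash
python3 - <<'E'
from go import *
tell(.626,.2445,.012)
for n in("side","top"):
    s=manip.snapshot(n); pickle.dump(s,open(n+"1.pkl","wb"))
s=pickle.load(open("side1.pkl","rb"));t=pickle.load(open("top1.pkl","rb"))
cv2.imwrite("pics/d1.png",np.hstack([crop(t,254,181,80,80,5,""),crop(s,263,270,80,80,5,"")]))
E
```

```text
t 1.27 tcp [0.6265 0.2429 0.1033] yaw 65.2 gap 0.998 F [-0.9  0.8  0.2] M [-0.02  0.01  0.06] | shift mm [ 1.5 -1.  91.3] turn None
```

View pics/d1.png

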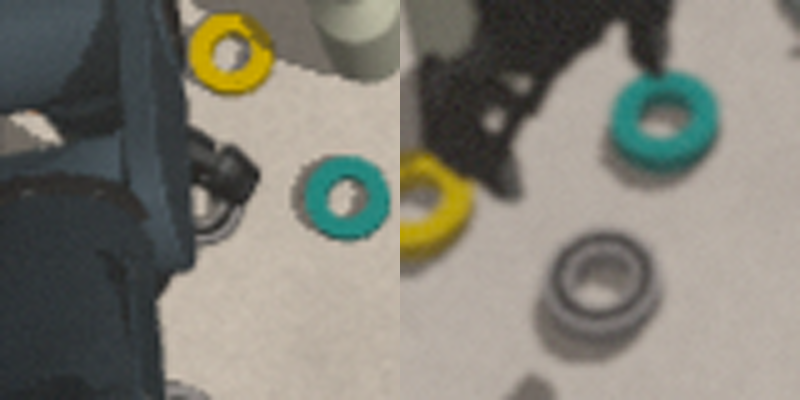

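Call:
move_arm(deltas=[[[0.0015, -0.001, 0.04, 0], [0.0015, -0.001, 0.08, 0], [0.0015, -0.001, 0.093, 0], [0.0015, -0.001, 0.093, 0], [0.0015, -0.001, 0.093, 0], [0.0015, -0.001, 0.093, 0]]])

```text
t: 1.87
tcp_pos: [0.6251, 0.2481, 0.0133]
tool_rot: [0.841, 0.541, -0.0, 0.0]
force: [0.2, -0.1, -0.1]
finger_gap: 1.002
```

Call:
move_arm(deltas=[[[0, 0, 0, 0], [0, 0, 0, 0], [0, 0, 0, 0], [0, 0, 0, 0], [0, 0, 0, 0], [0, 0, 0, 0]]], gripper=0, squeeze=20)

```text
t: 2.37
tcp_pos: [0.6252, 0.248, 0.0135]
tool_rot: [0.841, 0.541, 0.0, 0.0]
force: [0.1, 0.1, 0.2]
finger_gap: 0.141
```

```bash
python3 - <<'E'
from go import *
tell(.626,.2445,.010)
E
```

```text
t 2.37 tcp [0.6252 0.248  0.0135] yaw 65.5 gap 0.141 F [0.1 0.1 0.2] M [ 0.01 -0.02 -0.01] | shift mm [-2.9  2.2  3.5] turn None
```

Call:
move_arm(deltas=[[[0, 0, 0, 0], [0, 0, 0, 0], [0, 0, 0, 0], [0, 0, 0, 0], [0, 0, 0, 0], [0, 0, 0, 0]]], gripper=1)

```text
t: 2.87
tcp_pos: [0.6252, 0.248, 0.0134]
tool_rot: [0.841, 0.541, 0.0, 0.0]
force: [0.1, -0.7, -0.2]
finger_gap: 0.968
```

```bash
python3 - <<'E'
from go import *
tell(.626,.2445,.010)
for n in("side","top"):
    s=manip.snapshot(n); pickle.dump(s,open(n+"2.pkl","wb"))
s=pickle.load(open("side2.pkl","rb"));t=pickle.load(open("top2.pkl","rb"))
cv2.imwrite("pics/d2.png",np.hstack([crop(t,254,181,80,80,5,""),crop(s,263,270,80,80,5,"")]))
E
```

```text
t 2.87 tcp [0.6252 0.248  0.0134] yaw 65.5 gap 0.968 F [ 0.1 -0.7 -0.2] M [-0.   -0.01  0.01] | shift mm [-2.9  2.2  3.5] turn None
```

View pics/d2.png

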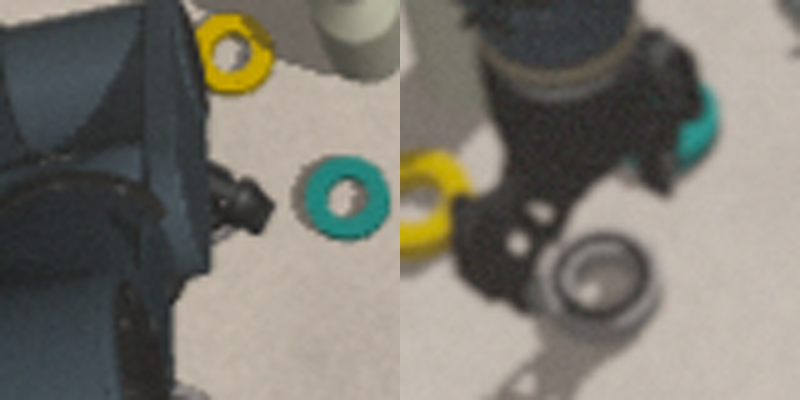

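Call:
move_arm(deltas=[[[-0.003, 0.002, 0.003, 0], [-0.003, 0.002, 0.007, 0], [-0.003, 0.002, 0.009, 0], [-0.003, 0.002, 0.009, 0], [-0.003, 0.002, 0.009, 0]]])

```text
t: 3.38
tcp_pos: [0.6255, 0.2444, 0.0041]
tool_rot: [0.841, 0.541, -0.0, 0.0]
force: [0.1, 0.6, 0.1]
finger_gap: 0.998
```

```bash
python3 - <<'E'
from go import *
tell(.626,.2445,.004)
E
```

```text
t 3.38 tcp [0.6255 0.2444 0.0041] yaw 65.5 gap 0.998 F [0.1 0.6 0.1] M [ 0.04 -0.01 -0.01] | shift mm [0.3 0.4 0.1] turn None
```

Call:
move_arm(deltas=[[[0, 0, 0, 0], [0, 0, 0, 0], [0, 0, 0, 0], [0, 0, 0, 0], [0, 0, 0, 0]]], gripper=0, squeeze=20)

```text
t: 3.8
tcp_pos: [0.6256, 0.2444, 0.0042]
tool_rot: [0.841, 0.541, -0.0, 0.0]
force: [0.6, 1.2, -0.7]
finger_gap: 0.297
```

```bash
python3 - <<'E'
from go import *
tell(.626,.2445,.004)
for n in("side","top"):
    s=manip.snapshot(n); pickle.dump(s,open(n+"3.pkl","wb"))
s=pickle.load(open("side3.pkl","rb"));t=pickle.load(open("top3.pkl","rb"))
cv2.imwrite("pics/d3.png",np.hstack([crop(t,254,181,80,80,5,""),crop(s,263,270,80,80,5,"")]))
E
```

```text
t 3.80 tcp [0.6256 0.2444 0.0042] yaw 65.5 gap 0.297 F [ 0.6  1.2 -0.7] M [-0.    0.02 -0.02] | shift mm [0.3 0.4 0.2] turn None
```

View pics/d3.png

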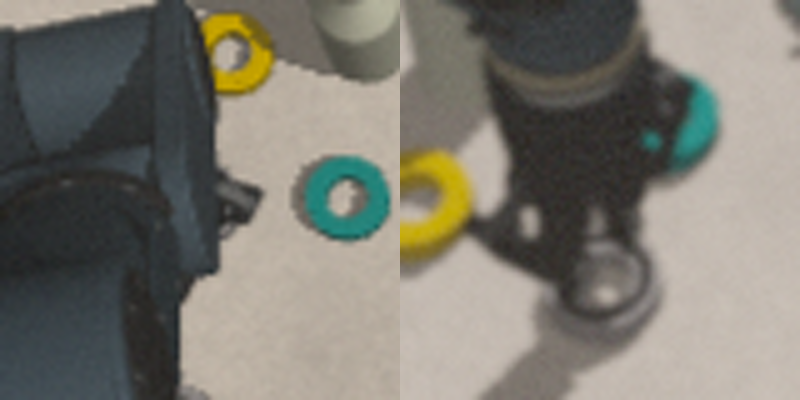

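```bash
python3 - <<'E'
from go import *
s=pickle.load(open("side3.pkl","rb"));t=pickle.load(open("top3.pkl","rb"))
s1=pickle.load(open("side1.pkl","rb"))
c=np.array([.6255,.2444,0]);e=np.array([np.cos(np.radians(65.5)),np.sin(np.radians(65.5)),0])
im=crop(s,263,270,80,80,7,"");
def mark(im,p,col):
    u=proj(s,p); q=((u-[263-40,270-40]+.5)*7).astype(int); cv2.circle(im,tuple(map(int,q)),3,col,-1)
for z,col in((0.0,(0,0,255)),(.02,(0,255,255)),(.04,(0,255,0))):
    for k in(-.0425,-.031,0,.031,.0425): mark(im,c+k*e+[0,0,z],col)
cv2.imwrite("pics/d4.png",im)
E
```

```text
(no output)
```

View pics/d4.png

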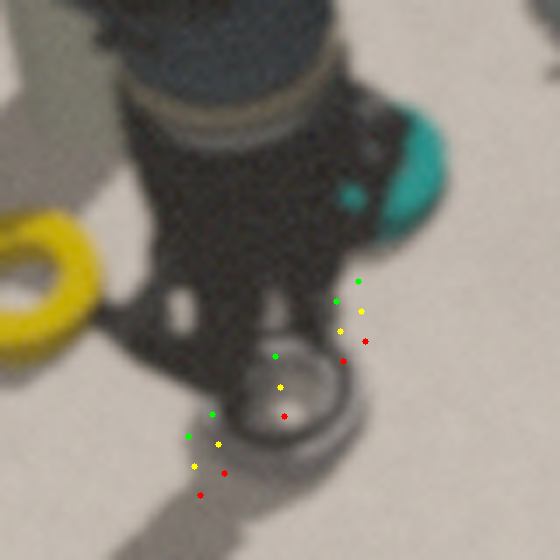

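Call:
move_arm(deltas=[[[0, 0, 0, 0], [0, 0, 0, 0], [0, 0, 0, 0], [0, 0, 0, 0], [0, 0, 0, 0]]], gripper=1)

```text
t: 4.32
tcp_pos: [0.6256, 0.2444, 0.0041]
tool_rot: [0.841, 0.541, -0.0, 0.0]
force: [-0.1, 0.4, 0.1]
finger_gap: 0.813
```

```bash
python3 - <<'E'
from go import *
tell(.626,.2445,.004)
s=manip.snapshot("side"); pickle.dump(s,open("side4.pkl","wb"))
c=np.array([.6255,.2444,0]);e=np.array([np.cos(np.radians(65.5)),np.sin(np.radians(65.5)),0])
im=crop(s,263,275,60,60,10,"");im=cv2.convertScaleAbs(im,alpha=1.6,beta=-20)
def mark(im,p,col):
    u=proj(s,p); q=((u-[263-30,275-30]+.5)*10).astype(int); cv2.circle(im,tuple(map(int,q)),3,col,-1)
for z,col in((0.0,(0,0,255)),(.02,(0,255,255)),(.04,(0,255,0))):
    for k in(-.057,-.0425,0,.0425,.057): mark(im,c+k*e+[0,0,z],col)
cv2.imwrite("pics/d5.png",im)
E
```

```text
t 4.32 tcp [0.6256 0.2444 0.0041] yaw 65.5 gap 0.813 F [-0.1  0.4  0.1] M [ 0.03  0.   -0.05] | shift mm [0.3 0.4 0.1] turn None
```

View pics/d5.png

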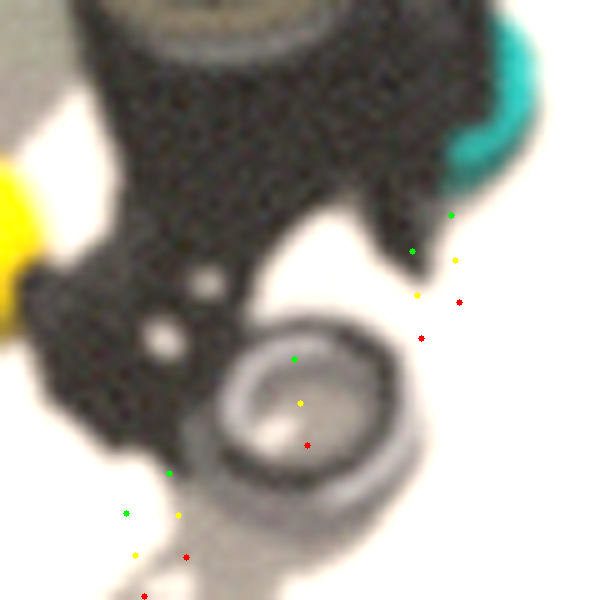

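The tips passed over the bearing without contact. In the image they sit about z≈0.03, although the TCP reads 0.004, so the quoted tip extent doesn't match. I'll descend in small steps and watch the force.

Call:
move_arm(deltas=[[[0, 0, 0.002, 0], [0, 0, 0.004, 0], [0, 0, 0.005, 0], [0, 0, 0.005, 0]]])

```text
t: 4.7
tcp_pos: [0.6252, 0.2443, -0.0014]
tool_rot: [0.841, 0.541, -0.001, 0.0]
force: [-1.0, -0.1, -0.4]
finger_gap: 1.003
```

Call:
move_arm(deltas=[[[0, 0, 0.002, 0], [0, 0, 0.004, 0], [0, 0, 0.005, 0], [0, 0, 0.005, 0]]])

```text
t: 5.03
tcp_pos: [0.6249, 0.2442, -0.0068]
tool_rot: [0.841, 0.541, -0.001, 0.0]
force: [-0.0, -0.1, -0.1]
finger_gap: 0.997
```

Call:
move_arm(deltas=[[[0, 0, 0.002, 0], [0, 0, 0.004, 0], [0, 0, 0.005, 0], [0, 0, 0.005, 0]]])

```text
t: 5.37
tcp_pos: [0.6246, 0.2441, -0.0122]
tool_rot: [0.841, 0.541, -0.001, -0.0]
force: [0.0, -0.5, -0.4]
finger_gap: 0.999
```

```bash
python3 - <<'E'
from go import *
tell(.626,.2445,-.015)
s=manip.snapshot("side"); pickle.dump(s,open("side5.pkl","wb"))
c=np.array([.6255,.2444,0]);e=np.array([np.cos(np.radians(65.5)),np.sin(np.radians(65.5)),0])
im=crop(s,263,275,60,60,10,"");im=cv2.convertScaleAbs(im,alpha=1.6,beta=-20)
def mark(im,p,col):
    u=proj(s,p); q=((u-[263-30,275-30]+.5)*10).astype(int); cv2.circle(im,tuple(map(int,q)),3,col,-1)
for z,col in((0.0,(0,0,255)),(.02,(0,255,255)),(.04,(0,255,0))):
    for k in(-.057,-.0425,0,.0425,.057): mark(im,c+k*e+[0,0,z],col)
cv2.imwrite("pics/d6.png",im)
E
```

```text
t 5.37 tcp [ 0.6246  0.2441 -0.0122] yaw 65.5 gap 0.999 F [ 0.  -0.5 -0.4] M [0.03 0.01 0.02] | shift mm [0.9 1.1 2.8] turn None
```

View pics/d6.png

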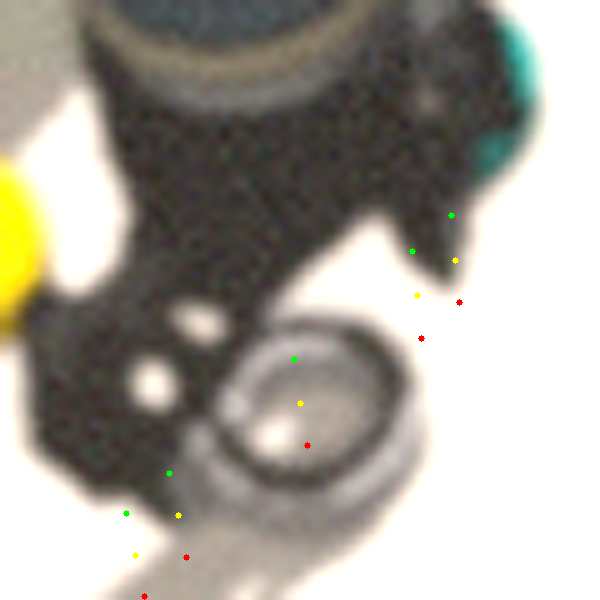

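Call:
move_arm(deltas=[[[0.001, 0.001, 0.003, 0], [0.001, 0.001, 0.006, 0], [0.001, 0.001, 0.009, 0], [0.001, 0.001, 0.009, 0], [0.001, 0.001, 0.009, 0]]])

```text
t: 5.83
tcp_pos: [0.6257, 0.2446, -0.0215]
tool_rot: [0.841, 0.541, -0.002, -0.0]
force: [0.2, -0.6, 0.0]
finger_gap: 1.001
```

Call:
move_arm(deltas=[[[0, 0, 0, 0], [0, 0, 0, 0], [0, 0, 0, 0], [0, 0, 0, 0]]], gripper=0, squeeze=20)

```text
t: 6.17
tcp_pos: [0.6258, 0.2446, -0.0211]
tool_rot: [0.841, 0.541, -0.001, -0.0]
force: [-1.5, 0.5, 1.9]
finger_gap: 0.701
```

```bash
python3 - <<'E'
from go import *
tell(.626,.2445,-.015)
s=manip.snapshot("side"); pickle.dump(s,open("side6.pkl","wb"))
im=crop(s,263,275,60,60,10,"");im=cv2.convertScaleAbs(im,alpha=1.6,beta=-20)
cv2.imwrite("pics/d7.png",im)
E
```

```text
t 6.17 tcp [ 0.6258  0.2446 -0.0211] yaw 65.5 gap 0.701 F [-1.5  0.5  1.9] M [-0.14  0.16  0.01] | shift mm [-0.   0.2 -6.1] turn None
```

View pics/d7.png

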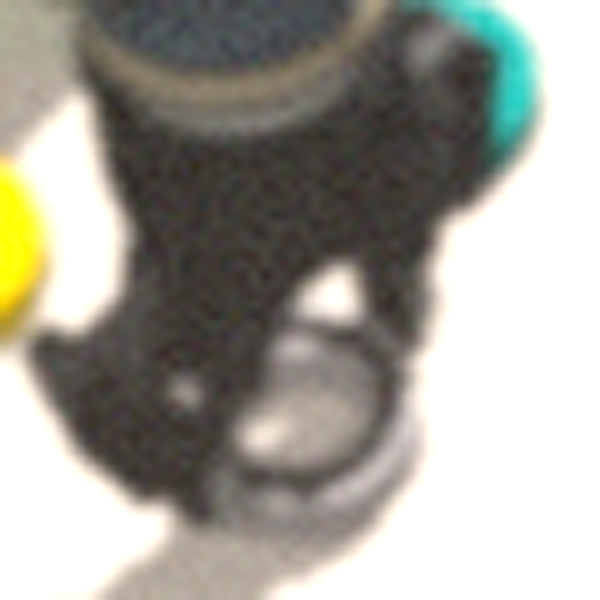

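Call:
move_arm(deltas=[[[0, 0, 0, 0], [0, 0, 0, 0], [0, 0, 0, 0], [0, 0, 0, 7], [0, 0, 0, 14], [0, 0, 0, 21], [0, 0, 0, 28], [0, 0, 0, 35], [0, 0, 0, 42], [0, 0, 0, 49], [0, 0, 0, 56], [0, 0, 0, 63], [0, 0, 0, 70], [0, 0, 0, 77], [0, 0, 0, 84], [0, 0, 0, 90], [0, 0, 0, 90], [0, 0, 0, 90]]], gripper=1)

```text
t: 7.72
tcp_pos: [0.6257, 0.2446, -0.0212]
tool_rot: [0.977, -0.211, -0.001, 0.001]
force: [0.5, 0.6, -1.1]
finger_gap: 1.004
```

Call:
move_arm(deltas=[[[0, 0, 0, 0], [0, 0, 0, 0], [0, 0, 0, 0], [0, 0, 0, 0], [0, 0, 0, 0]]], gripper=0, squeeze=40)

```text
t: 8.13
tcp_pos: [0.626, 0.2445, -0.0205]
tool_rot: [0.978, -0.211, -0.001, 0.001]
force: [-1.1, -1.6, 5.9]
finger_gap: 0.709
```

```bash
python3 - <<'E'
from go import *
tell(.5495,-.0065,.11)
E
```

```text
t 8.13 tcp [ 0.626   0.2445 -0.0205] yaw -24.3 gap 0.709 F [-1.1 -1.6  5.9] M [-0.19  0.21  0.03] | shift mm [  33.6  260.6 -129.9] turn None
```

Call:
move_arm(deltas=[[[0, 0, 0, 0], [0, 0, 0, 0], [0, 0, -0.003, 0], [0, 0, -0.007, 0], [0, 0, -0.007, 0], [0, 0, -0.007, 0]]], gripper=1)

```text
t: 8.63
tcp_pos: [0.6264, 0.2446, -0.0131]
tool_rot: [0.978, -0.211, -0.0, 0.001]
force: [-0.1, -0.4, -0.7]
finger_gap: 1.002
```

Call:
move_arm(deltas=[[[0, 0, 0, 0], [0, 0, 0, 0], [0, 0, 0, 0], [0, 0, 0, 0], [0, 0, 0, 0]]], gripper=0, squeeze=50)

```text
t: 9.05
tcp_pos: [0.6294, 0.2457, -0.0079]
tool_rot: [0.978, -0.211, 0.003, -0.001]
force: [-3.4, -0.4, 20.1]
finger_gap: 0.3
```

```bash
python3 - <<'E'
from go import *
tell(.5495,-.0065,.11)
E
```

```text
t 9.05 tcp [ 0.6294  0.2457 -0.0079] yaw -24.3 gap 0.300 F [-3.4 -0.4 20.1] M [-0.34 -0.29 -0.01] | shift mm [  31.7  262.4 -118.5] turn None
```

The tips rode over the rim, so the earlier height was already a high grip. I'll reopen, return to −0.022, and check that the bearing hasn't moved.

Call:
move_arm(deltas=[[[0, 0, 0, 0], [0, 0, -0.005, 0], [0, 0, -0.005, 0], [0, 0, -0.005, 0], [0, 0, -0.005, 0], [0, 0, -0.005, 0]]], gripper=1)

```text
t: 9.55
tcp_pos: [0.6286, 0.2455, -0.0039]
tool_rot: [0.978, -0.211, 0.002, -0.0]
force: [-0.4, 0.4, -0.2]
finger_gap: 1.001
```

```bash
python3 - <<'E'
from go import *
tell(.626,.2445,-.024,-24.3)
s=manip.snapshot("side"); pickle.dump(s,open("side7.pkl","wb"))
im=crop(s,263,275,60,60,10,"");im=cv2.convertScaleAbs(im,alpha=1.6,beta=-20)
cv2.imwrite("pics/d8.png",im)
E
```

```text
t 9.55 tcp [ 0.6286  0.2455 -0.0039] yaw -24.3 gap 1.001 F [-0.4  0.4 -0.2] M [-0.03 -0.01  0.02] | shift mm [-2.   2.1 20.1] turn -0.038991883665744353
```

View pics/d8.png

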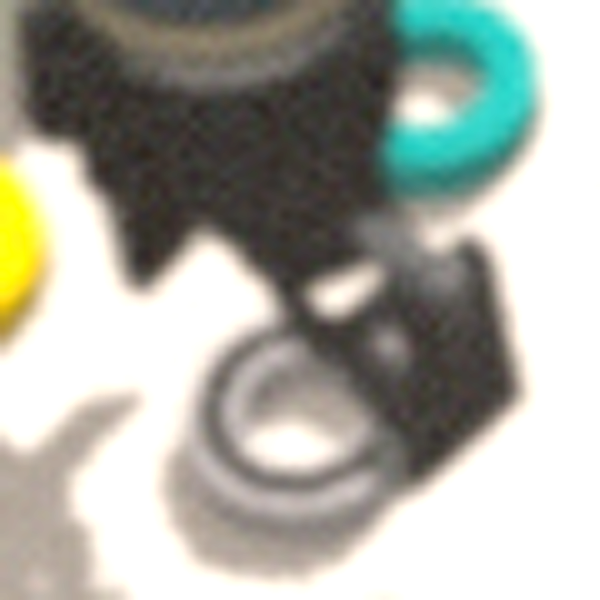

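Call:
move_arm(deltas=[[[-0.002, 0.002, 0.004, 0], [-0.002, 0.002, 0.008, 0], [-0.002, 0.002, 0.012, 0], [-0.002, 0.002, 0.016, 0], [-0.002, 0.002, 0.02, 0], [-0.002, 0.002, 0.02, 0], [-0.002, 0.002, 0.02, 0]]])

```text
t: 10.18
tcp_pos: [0.6259, 0.2445, -0.0244]
tool_rot: [0.978, -0.211, 0.001, -0.0]
force: [0.3, 0.5, -0.8]
finger_gap: 0.998
```

Call:
move_arm(deltas=[[[0, 0, 0, 0], [0, 0, 0, 0], [0, 0, 0, 0], [0, 0, 0, 0], [0, 0, 0, 0]]], gripper=0, squeeze=30)

```text
t: 10.6
tcp_pos: [0.6261, 0.2445, -0.0236]
tool_rot: [0.978, -0.211, 0.002, -0.0]
force: [-0.9, -0.2, 4.6]
finger_gap: 0.714
```

```bash
python3 - <<'E'
from go import *
tell(.5495,-.0065,.11)
s=manip.snapshot("side"); pickle.dump(s,open("side8.pkl","wb"))
im=crop(s,263,275,60,60,10,"");im=cv2.convertScaleAbs(im,alpha=1.6,beta=-20)
cv2.imwrite("pics/d9.png",im)
E
```

```text
t 10.60 tcp [ 0.6261  0.2445 -0.0236] yaw -24.3 gap 0.714 F [-0.9 -0.2  4.6] M [-0.14  0.16 -0.07] | shift mm [  34.1  260.1 -133.9] turn None
```

View pics/d9.png

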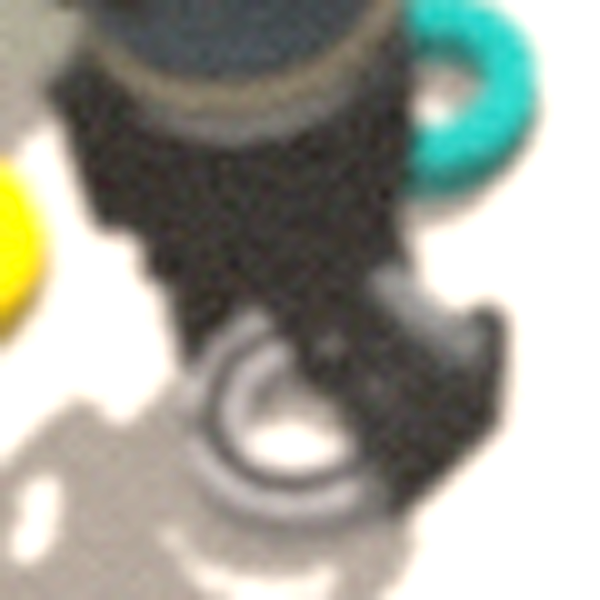

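Call:
move_arm(deltas=[[[0, 0, -0.01, 0], [0, 0, -0.03, 0], [0, 0, -0.065, 0], [0, 0, -0.1, 0], [0, 0.02, -0.134, 0], [0.005, 0.05, -0.134, 0], [0.01, 0.085, -0.134, 0], [0.015, 0.12, -0.134, 0], [0.02, 0.155, -0.134, 0], [0.025, 0.19, -0.134, 0], [0.03, 0.225, -0.134, 0], [0.034, 0.25, -0.134, 0], [0.034, 0.26, -0.134, 0], [0.034, 0.26, -0.134, 0], [0.034, 0.26, -0.134, 0], [0.034, 0.26, -0.134, 0]]])

```text
t: 11.98
tcp_pos: [0.5499, -0.0053, 0.1102]
tool_rot: [0.978, -0.21, 0.002, -0.001]
force: [0.9, 0.3, -1.9]
finger_gap: 0.714
```

```bash
python3 - <<'E'
from go import *
tell(.5495,-.0065,.11)
for n in("side","top"):
    s=manip.snapshot(n); pickle.dump(s,open(n+"9.pkl","wb"))
s=pickle.load(open("side9.pkl","rb"));t=pickle.load(open("top9.pkl","rb"))
cv2.imwrite("pics/e1.png",np.hstack([crop(t,322,200,60,80,6,""),cv2.convertScaleAbs(crop(s,315,200,64,80,6,""),alpha=1.4)]))
E
```

```text
t 11.98 tcp [ 0.5499 -0.0053  0.1102] yaw -24.3 gap 0.714 F [ 0.9  0.3 -1.9] M [-0.07  0.01 -0.02] | shift mm [0.1 1.3 0.2] turn None
```

View pics/e1.png

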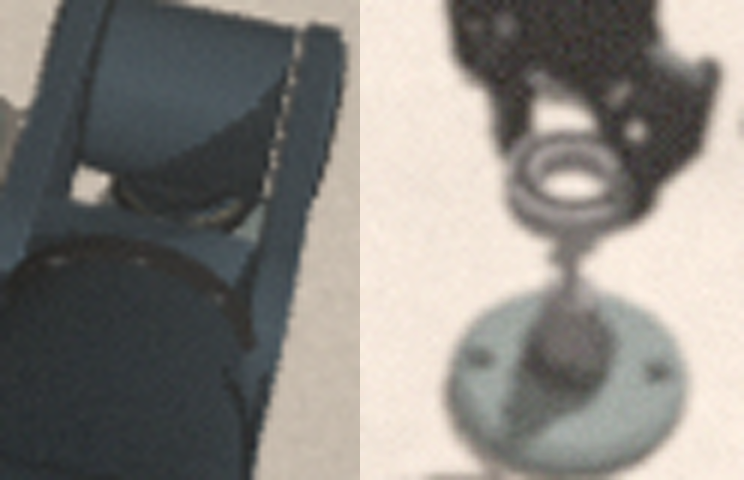

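```bash
python3 - <<'E'
from go import *
import m
from m import blob,cen
f=m.mask; m.mask=lambda S:cv2.GaussianBlur(f(S),(0,0),0.7)
s=pickle.load(open("side9.pkl","rb"))
for z in(.134,.143,.152): print(z,proj(s,[.5495,-.0055,z]))
g=cv2.cvtColor(crop(s,317,190,30,26,24,""),cv2.COLOR_BGR2GRAY)
im=crop(s,317,190,30,26,24,"")
for z,r in((.1338,.031),(.1518,.031),(.1518,.0155)):
    P=np.array([proj(s,[.5499+r*np.cos(a),-.0053+r*np.sin(a),z]) for a in np.linspace(0,6.283,60)])
    q=((P-[302,177]+.5)*24).astype(int); cv2.polylines(im,[q.reshape(-1,1,2)],True,(0,0,255),1)
cv2.imwrite("pics/e2.png",im)
E
```

```text
0.134 [317.7771075 192.6719909]
0.143 [317.84566732 190.29993179]
0.152 [317.91508698 187.89812334]
```

View pics/e2.png

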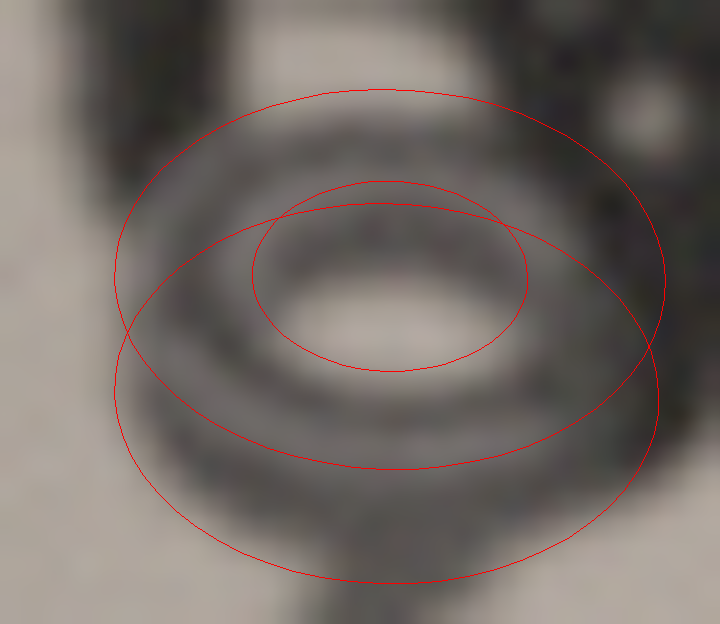

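Call:
move_arm(deltas=[[[0, 0.001, 0.01, 0], [0, 0.001, 0.022, 0], [0, 0.001, 0.03, 0], [0, 0.001, 0.035, 0], [0, 0.001, 0.04, 0], [0, 0.001, 0.045, 0], [0, 0.001, 0.045, 0]]])

```text
t: 12.67
tcp_pos: [0.5492, -0.0056, 0.0641]
tool_rot: [0.978, -0.21, 0.001, -0.001]
force: [0.2, -0.9, -1.8]
finger_gap: 0.716
```

```bash
python3 - <<'E'
from go import *
tell(.5495,-.0065,.0404)
s=manip.snapshot("side"); pickle.dump(s,open("side10.pkl","wb"))
cv2.imwrite("pics/e3.png",cv2.convertScaleAbs(crop(s,317,205,60,50,10,""),alpha=1.4))
E
```

```text
t 12.67 tcp [ 0.5492 -0.0056  0.0641] yaw -24.2 gap 0.716 F [ 0.2 -0.9 -1.8] M [ 0.01 -0.01  0.02] | shift mm [ 0.6  0.7 23.7] turn None
```

View pics/e3.png

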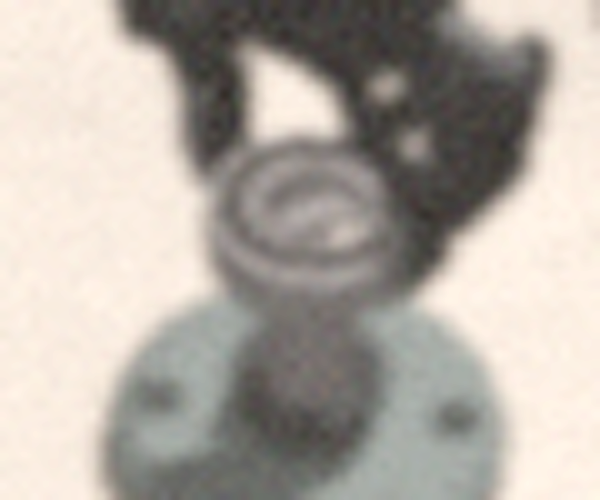

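The T-head is inside the bore, with forces near zero. I'll keep lowering.

Call:
move_arm(deltas=[[[0.0005, 0.0005, 0.006, 0], [0.0005, 0.0005, 0.012, 0], [0.0005, 0.0005, 0.016, 0], [0.0005, 0.0005, 0.02, 0], [0.0005, 0.0005, 0.024, 0], [0.0005, 0.0005, 0.028, 0], [0.0005, 0.0005, 0.028, 0]]])

```text
t: 13.3
tcp_pos: [0.5498, -0.0068, 0.0359]
tool_rot: [0.978, -0.21, 0.001, -0.0]
force: [0.3, -1.8, -2.0]
finger_gap: 0.719
```

```bash
python3 - <<'E'
from go import *
tell(.5495,-.0065,.0104)
E
```

```text
t 13.30 tcp [ 0.5498 -0.0068  0.0359] yaw -24.2 gap 0.719 F [ 0.3 -1.8 -2. ] M [-0.42  0.04 -0.  ] | shift mm [-0.4 -0.1 25.5] turn None
```

Call:
move_arm(deltas=[[[0, -0.0003, 0.005, 0], [0, -0.0003, 0.01, 0], [0, -0.0003, 0.014, 0], [0, -0.0003, 0.018, 0], [0, -0.0003, 0.021, 0], [0, -0.0003, 0.021, 0]]])

```text
t: 13.8
tcp_pos: [0.5499, -0.0067, 0.0143]
tool_rot: [0.978, -0.21, 0.001, -0.0]
force: [-0.3, -3.7, -2.3]
finger_gap: 0.716
```

```bash
python3 - <<'E'
from go import *
tell(.5495,-.0065,.0104)
s=manip.snapshot("side"); pickle.dump(s,open("side11.pkl","wb"))
cv2.imwrite("pics/e4.png",cv2.convertScaleAbs(crop(s,317,205,60,60,10,""),alpha=1.4))
E
```

```text
t 13.80 tcp [ 0.5499 -0.0067  0.0143] yaw -24.2 gap 0.716 F [-0.3 -3.7 -2.3] M [-0.64  0.05 -0.01] | shift mm [-0.5 -0.1  3.9] turn None
```

View pics/e4.png

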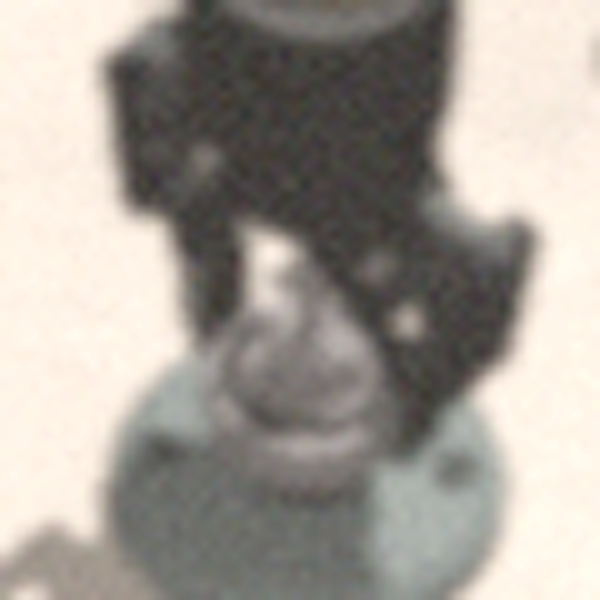

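Call:
move_arm(deltas=[[[0.0004, 0.001, 0.001, 0], [0.0004, 0.001, 0.002, 0], [0.0004, 0.001, 0.003, 0], [0.0004, 0.001, 0.004, 0], [0.0004, 0.001, 0.004, 0]]])

```text
t: 14.27
tcp_pos: [0.5497, -0.0074, 0.0105]
tool_rot: [0.978, -0.21, 0.001, -0.0]
force: [-1.0, 0.8, -0.0]
finger_gap: 0.715
```

Call:
move_arm(deltas=[[[0, 0, 0.0005, 0], [0, 0, 0.0005, 0], [0, 0, 0.0005, 0], [0, 0, 0.0005, 0]]], gripper=1)

```text
t: 14.6
tcp_pos: [0.5499, -0.0074, 0.0101]
tool_rot: [0.978, -0.21, 0.001, -0.0]
force: [0.1, -0.8, -0.7]
finger_gap: 1.0
```

Call:
move_arm(deltas=[[[0, 0, -0.01, 0], [0, 0, -0.03, 0], [0, 0, -0.06, 0], [0, 0, -0.1, 0], [0, 0, -0.11, 0], [0, 0, -0.11, 0], [0, 0, -0.11, 0]]])

```text
t: 15.18
tcp_pos: [0.5498, -0.0074, 0.121]
tool_rot: [0.978, -0.21, 0.002, -0.0]
force: [0.0, -0.6, -1.3]
finger_gap: 1.001
```

```bash
python3 - <<'E'
from go import *
tell(.478,-.249,.11,-24)
s=manip.snapshot("side"); pickle.dump(s,open("side12.pkl","wb"))
cv2.imwrite("pics/e5.png",cv2.convertScaleAbs(crop(s,317,205,60,60,10,""),alpha=1.4))
E
```

```text
t 15.18 tcp [ 0.5498 -0.0074  0.121 ] yaw -24.2 gap 1.001 F [ 0.  -0.6 -1.3] M [ 0.03 -0.01 -0.02] | shift mm [ 33.6 249.8  10.7] turn -0.20833306817138464
```

View pics/e5.png

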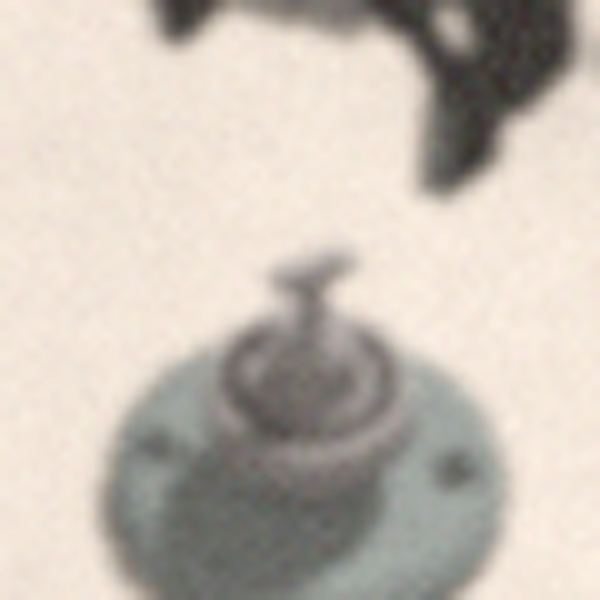

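The bearing sits flat on the seat, centred on the shaft. Next is the tall spacer.

Call:
move_arm(deltas=[[[0.003, 0.02, 0, 0], [0.008, 0.058, 0, 0], [0.013, 0.097, 0, 0], [0.018, 0.136, 0, 0], [0.023, 0.175, 0.01, 0], [0.028, 0.212, 0.03, 0], [0.033, 0.245, 0.05, 0], [0.033, 0.25, 0.08, 0], [0.033, 0.25, 0.095, 0], [0.033, 0.25, 0.095, 0], [0.033, 0.25, 0.095, 0], [0.033, 0.25, 0.095, 0]]])

```text
t: 16.23
tcp_pos: [0.4763, -0.2481, 0.0242]
tool_rot: [0.978, -0.209, 0.0, -0.001]
force: [-0.1, -0.5, 0.0]
finger_gap: 1.003
```

```bash
python3 - <<'E'
from go import *
tell(.4775,-.249,-.017,-24)
s=manip.snapshot("side"); pickle.dump(s,open("side13.pkl","wb"))
t=manip.snapshot("top"); pickle.dump(t,open("top13.pkl","wb"))
cv2.imwrite("pics/f1.png",np.hstack([crop(t,391,222,60,60,6,""),cv2.convertScaleAbs(crop(s,357,165,60,60,6,""),alpha=1.4)]))
E
```

```text
t 16.23 tcp [ 0.4763 -0.2481  0.0242] yaw -24.2 gap 1.003 F [-0.1 -0.5  0. ] M [-0.01  0.02 -0.03] | shift mm [ 1.5  0.4 41.2] turn -0.17720877811146352
```

View pics/f1.png

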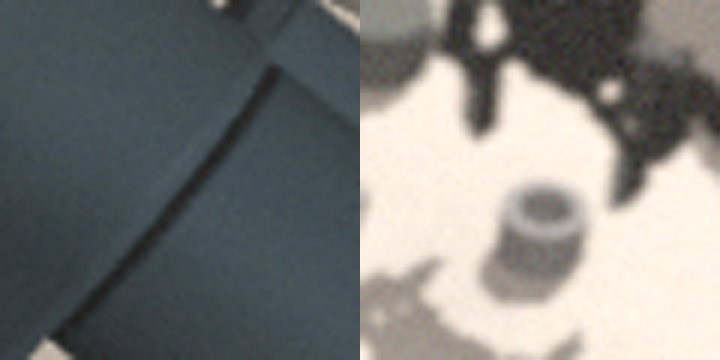

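Call:
move_arm(deltas=[[[0.0015, 0.0005, 0.01, 0], [0.0015, 0.0005, 0.02, 0], [0.0015, 0.0005, 0.03, 0], [0.0015, 0.0005, 0.037, 0], [0.0015, 0.0005, 0.041, 0], [0.0015, 0.0005, 0.041, 0]]])

```text
t: 16.83
tcp_pos: [0.4776, -0.249, -0.0171]
tool_rot: [0.978, -0.209, 0.0, -0.001]
force: [-0.1, -0.9, -0.1]
finger_gap: 1.001
```

Call:
move_arm(deltas=[[[0, 0, 0, 0], [0, 0, 0, 0], [0, 0, 0, 0], [0, 0, 0, 0], [0, 0, 0, 0]]], gripper=0, squeeze=20)

```text
t: 17.25
tcp_pos: [0.4777, -0.249, -0.0167]
tool_rot: [0.978, -0.209, 0.0, -0.001]
force: [-1.4, 0.2, 1.0]
finger_gap: 0.586
```

Call:
move_arm(deltas=[[[0, 0, 0, 0], [0, 0, 0, 0], [0, 0, 0, 0], [0, 0, 0, 7], [0, 0, 0, 14], [0, 0, 0, 21], [0, 0, 0, 28], [0, 0, 0, 35], [0, 0, 0, 42], [0, 0, 0, 49], [0, 0, 0, 56], [0, 0, 0, 63], [0, 0, 0, 70], [0, 0, 0, 77], [0, 0, 0, 84], [0, 0, 0, 90], [0, 0, 0, 90], [0, 0, 0, 90]]], gripper=1)

```text
t: 18.75
tcp_pos: [0.4777, -0.2491, -0.0167]
tool_rot: [-0.545, 0.839, 0.0, 0.001]
force: [-0.7, -0.6, 0.6]
finger_gap: 1.0
```

Call:
move_arm(deltas=[[[0, 0, 0, 0], [0, 0, 0, 0], [0, 0, 0, 0], [0, 0, 0, 0], [0, 0, 0, 0]]], gripper=0, squeeze=40)

```text
t: 19.17
tcp_pos: [0.4778, -0.2492, -0.0165]
tool_rot: [-0.545, 0.838, 0.0, 0.001]
force: [-0.7, 0.2, 2.7]
finger_gap: 0.565
```

```bash
python3 - <<'E'
from go import *
tell(.5497,-.0074,.115)
E
```

```text
t 19.17 tcp [ 0.4778 -0.2492 -0.0165] yaw -114.0 gap 0.565 F [-0.7  0.2  2.7] M [-0.06  0.04  0.04] | shift mm [-250.3   32.4 -131.2] turn None
```

Call:
move_arm(deltas=[[[0, 0, -0.01, 0], [0, 0, -0.03, 0], [0, 0, -0.065, 0], [0, 0, -0.1, 0], [-0.02, 0.002, -0.131, 0], [-0.05, 0.006, -0.131, 0], [-0.085, 0.011, -0.131, 0], [-0.12, 0.015, -0.131, 0], [-0.155, 0.02, -0.131, 0], [-0.19, 0.024, -0.131, 0], [-0.22, 0.028, -0.131, 0], [-0.24, 0.031, -0.131, 0], [-0.25, 0.0324, -0.131, 0], [-0.25, 0.0324, -0.131, 0], [-0.25, 0.0324, -0.131, 0], [-0.25, 0.0324, -0.131, 0]]])

```text
t: 20.5
tcp_pos: [0.5492, -0.0088, 0.1148]
tool_rot: [-0.545, 0.839, -0.0, 0.0]
force: [0.1, 0.4, -1.0]
finger_gap: 0.561
```

```bash
python3 - <<'E'
from go import *
tell(.5497,-.0074,.085)
s=manip.snapshot("side"); pickle.dump(s,open("side14.pkl","wb"))
im=cv2.convertScaleAbs(crop(s,317,195,50,50,12,""),alpha=1.4)
for z,r in((.1315,.025),(.1655,.025),(.1655,.0155)):
    P=np.array([proj(s,[.5497+r*np.cos(a),-.0074+r*np.sin(a),z]) for a in np.linspace(0,6.283,60)])
    q=((P-[292,170]+.5)*12).astype(int); cv2.polylines(im,[q.reshape(-1,1,2)],True,(0,0,255),1)
cv2.imwrite("pics/f2.png",im)
E
```

```text
t 20.50 tcp [ 0.5492 -0.0088  0.1148] yaw -114.0 gap 0.561 F [ 0.1  0.4 -1. ] M [ 0.02 -0.01 -0.05] | shift mm [-1.5  0.2 29.8] turn None
```

View pics/f2.png

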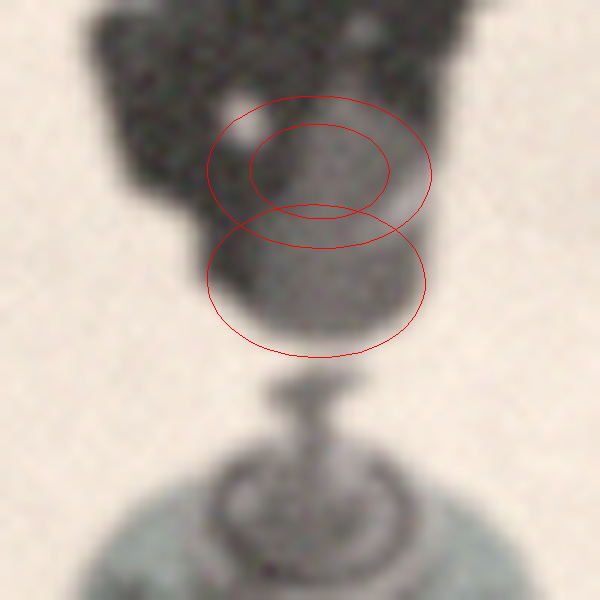

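Call:
move_arm(deltas=[[[-0.0015, 0.0002, 0.01, 0], [-0.0015, 0.0002, 0.02, 0], [-0.0015, 0.0002, 0.028, 0], [-0.0015, 0.0002, 0.033, 0], [-0.0015, 0.0002, 0.038, 0], [-0.0015, 0.0002, 0.043, 0], [-0.0015, 0.0002, 0.043, 0]]])

```text
t: 21.13
tcp_pos: [0.5489, -0.0075, 0.0706]
tool_rot: [-0.544, 0.839, 0.001, -0.0]
force: [0.4, -0.2, -1.6]
finger_gap: 0.566
```

```bash
python3 - <<'E'
from go import *
tell(.5497,-.0074,.0355)
E
```

```text
t 21.13 tcp [ 0.5489 -0.0075  0.0706] yaw -114.0 gap 0.566 F [ 0.4 -0.2 -1.6] M [-0.02  0.01  0.01] | shift mm [-0.4 -0.7 35.1] turn None
```

Call:
move_arm(deltas=[[[-0.0004, -0.0007, 0.006, 0], [-0.0004, -0.0007, 0.011, 0], [-0.0004, -0.0007, 0.015, 0], [-0.0004, -0.0007, 0.019, 0], [-0.0004, -0.0007, 0.023, 0], [-0.0004, -0.0007, 0.027, 0], [-0.0004, -0.0007, 0.03, 0], [-0.0004, -0.0007, 0.03, 0]]])

```text
t: 21.8
tcp_pos: [0.5493, -0.0073, 0.0399]
tool_rot: [-0.544, 0.839, 0.001, -0.001]
force: [-0.8, 0.3, -1.6]
finger_gap: 0.562
```

```bash
python3 - <<'E'
from go import *
tell(.5497,-.0074,.0355)
E
```

```text
t 21.80 tcp [ 0.5493 -0.0073  0.0399] yaw -114.0 gap 0.562 F [-0.8  0.3 -1.6] M [0.04 0.01 0.01] | shift mm [-0.1 -0.5  4.4] turn None
```

Call:
move_arm(deltas=[[[0, 0, 0.001, 0], [0, 0, 0.002, 0], [0, 0, 0.003, 0], [0, 0, 0.0035, 0], [0, 0, 0.0035, 0]]])

```text
t: 22.22
tcp_pos: [0.5492, -0.0073, 0.0364]
tool_rot: [-0.544, 0.839, 0.001, -0.001]
force: [-0.3, -0.0, -1.7]
finger_gap: 0.561
```

Call:
move_arm(deltas=[[[0, 0, 0.001, 0], [0, 0, 0.0015, 0], [0, 0, 0.0015, 0]]])

```text
t: 22.47
tcp_pos: [0.5495, -0.0073, 0.0355]
tool_rot: [-0.544, 0.839, 0.001, -0.001]
force: [-1.0, 0.8, 3.8]
finger_gap: 0.562
```

The spacer is down, showing +3.8 N contact at the predicted height. I'll release it and retreat.

Call:
move_arm(deltas=[[[0, 0, 0, 0], [0, 0, 0, 0], [0, 0, 0, 0], [0, 0, 0, 0], [0, 0, -0.01, 0], [0, 0, -0.04, 0], [0, 0, -0.075, 0], [0, 0, -0.085, 0], [0, 0, -0.085, 0], [0, 0, -0.085, 0]]], gripper=1)

```text
t: 23.3
tcp_pos: [0.5499, -0.0074, 0.1212]
tool_rot: [-0.544, 0.839, 0.0, -0.0]
force: [0.2, 0.3, -1.2]
finger_gap: 1.003
```

```bash
python3 - <<'E'
from go import *
tell(.6235,-.240,.03,-94)
s=manip.snapshot("side"); pickle.dump(s,open("side15.pkl","wb"))
cv2.imwrite("pics/g1.png",cv2.convertScaleAbs(crop(s,317,205,60,60,10,""),alpha=1.4))
E
```

```text
t 23.30 tcp [ 0.5499 -0.0074  0.1212] yaw -114.0 gap 1.003 F [ 0.2  0.3 -1.2] M [-0.02 -0.   -0.02] | shift mm [ 182.4 -162.1   91. ] turn -20.04270713796791
```

View pics/g1.png

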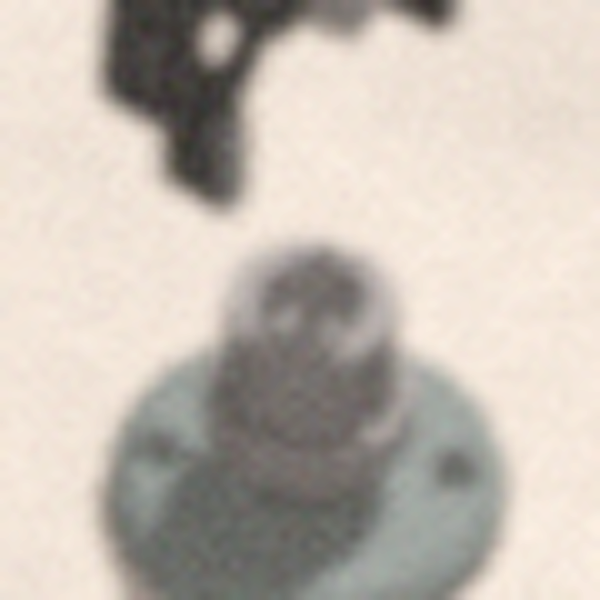

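Call:
move_arm(deltas=[[[0.015, -0.013, 0, -3], [0.04, -0.036, 0, -6], [0.07, -0.062, 0, -10], [0.1, -0.089, 0, -14], [0.13, -0.116, 0.01, -18], [0.16, -0.142, 0.03, -20], [0.182, -0.162, 0.05, -20], [0.182, -0.162, 0.08, -20], [0.182, -0.162, 0.091, -20], [0.182, -0.162, 0.091, -20], [0.182, -0.162, 0.091, -20], [0.182, -0.162, 0.091, -20]]])

```text
t: 24.35
tcp_pos: [0.6226, -0.2382, 0.0292]
tool_rot: [-0.682, 0.731, 0.001, -0.001]
force: [-0.3, 0.4, 0.1]
finger_gap: 0.999
```

```bash
python3 - <<'E'
from go import *
tell(.6235,-.240,-.022,-94)
s=manip.snapshot("side"); pickle.dump(s,open("side16.pkl","wb"))
cv2.imwrite("pics/g2.png",cv2.convertScaleAbs(crop(s,315,160,60,60,10,""),alpha=1.4))
E
```

```text
t 24.35 tcp [ 0.6226 -0.2382  0.0292] yaw -94.0 gap 0.999 F [-0.3  0.4  0.1] M [-0.04  0.03 -0.06] | shift mm [ 1.8 -1.2 51.2] turn 0.039168484187342756
```

View pics/g2.png

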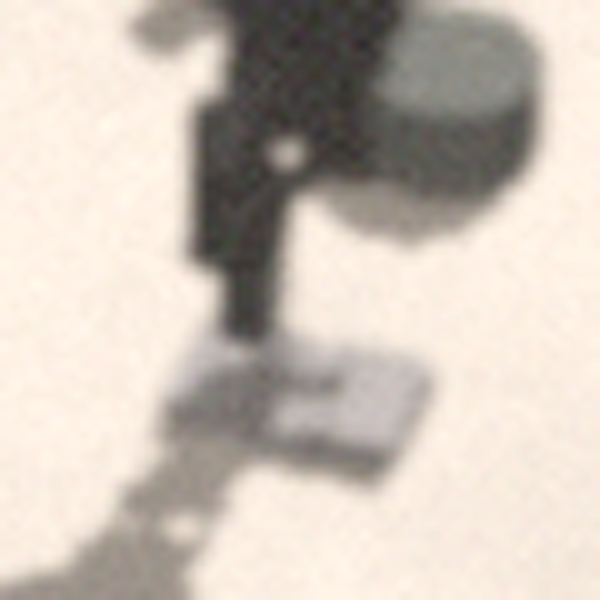

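Call:
move_arm(deltas=[[[0.0018, -0.0012, 0.012, 0], [0.0018, -0.0012, 0.025, 0], [0.0018, -0.0012, 0.037, 0], [0.0018, -0.0012, 0.045, 0], [0.0018, -0.0012, 0.048, 0], [0.0018, -0.0012, 0.051, 0], [0.0018, -0.0012, 0.051, 0], [0.0018, -0.0012, 0.051, 0]]])

```text
t: 25.07
tcp_pos: [0.6243, -0.2405, -0.0211]
tool_rot: [-0.682, 0.731, 0.001, -0.0]
force: [0.5, 0.2, -0.3]
finger_gap: 0.997
```

Call:
move_arm(deltas=[[[0, 0, 0, 0], [0, 0, 0, 0], [0, 0, 0, 0], [0, 0, 0, 0], [0, 0, 0, 0]]], gripper=0.4, squeeze=20)

```text
t: 25.48
tcp_pos: [0.6247, -0.2408, -0.0203]
tool_rot: [-0.682, 0.731, 0.0, -0.0]
force: [-1.0, -0.5, 3.2]
finger_gap: 0.573
```

```bash
python3 - <<'E'
from go import *
tell(.6235,-.240,-.022,-94)
s=manip.snapshot("side"); pickle.dump(s,open("side17.pkl","wb"))
cv2.imwrite("pics/g3.png",cv2.convertScaleAbs(crop(s,315,165,60,50,12,""),alpha=1.4))
E
```

```text
t 25.48 tcp [ 0.6247 -0.2408 -0.0203] yaw -93.9 gap 0.573 F [-1.  -0.5  3.2] M [0.03 0.08 0.05] | shift mm [-0.7  1.2  1.7] turn 0.050877611196312955
```

View pics/g3.png

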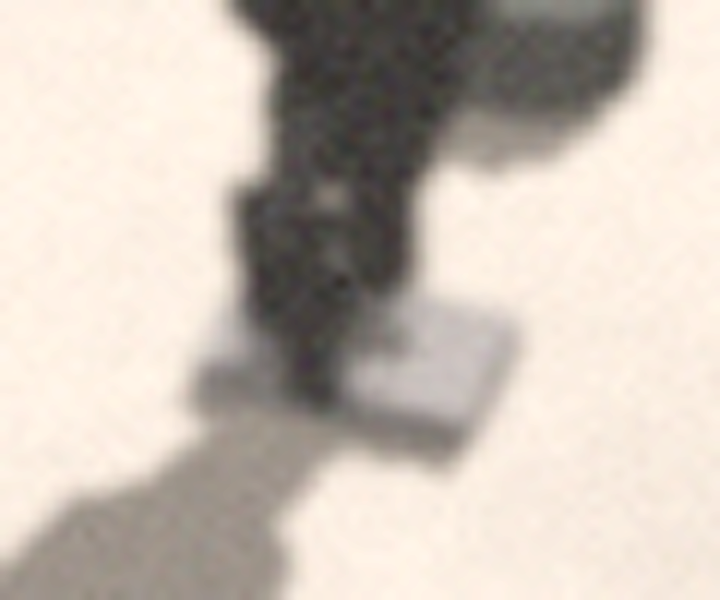

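```bash
python3 - <<'E'
from go import *
s=pickle.load(open("side17.pkl","rb"))
def draw(im,org,k,cx,cy,yaw):
    a=np.radians(yaw);X=np.array([np.cos(a),np.sin(a)]);Y=np.array([-X[1],X[0]])
    for z,col in((0,(0,0,255)),(.014,(0,160,0))):
        P=np.array([proj(s,[*(np.array([cx,cy])+sx*.042*X+sy*.025*Y),z]) for sx,sy in((1,1),(1,-1),(-1,-1),(-1,1))])
        q=((P-org+.5)*k).astype(int); cv2.polylines(im,[q.reshape(-1,1,2)],True,col,1)
im=cv2.convertScaleAbs(crop(s,315,168,40,30,20,""),alpha=1.4); draw(im,[295,153],20,.6247,-.2408,-3.9)
cv2.imwrite("pics/g4.png",im)
E
```

```text
(no output)
```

View pics/g4.png

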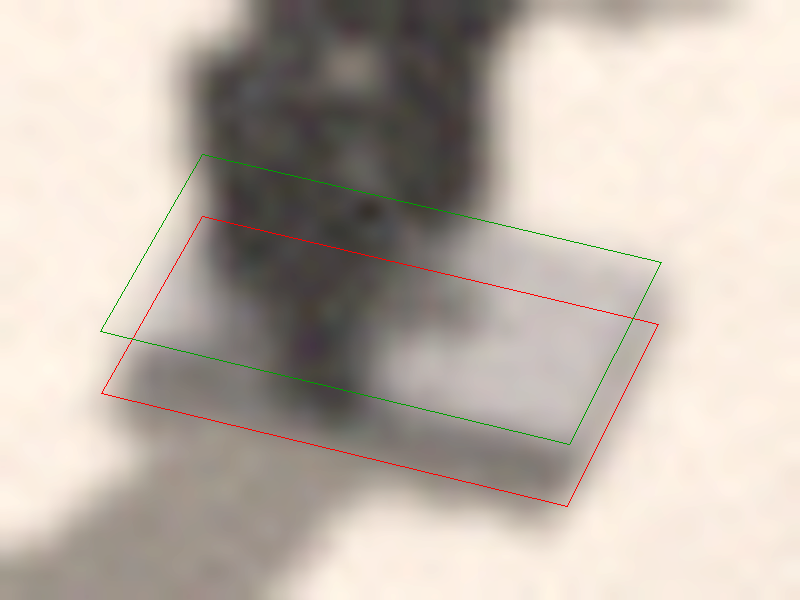

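Call:
move_arm(deltas=[[[0, 0, 0, 0], [0, 0, 0, 0], [0, 0, 0, 0]]], gripper=0.3, squeeze=80)

```text
t: 25.78
tcp_pos: [0.6251, -0.241, -0.0197]
tool_rot: [-0.682, 0.731, -0.0, -0.0]
force: [-1.3, -0.3, 6.1]
finger_gap: 0.536
```

```bash
python3 - <<'E'
from go import *
tell(.5506,-.0065,.10,-51)
E
```

```text
t 25.78 tcp [ 0.6251 -0.241  -0.0197] yaw -94.0 gap 0.536 F [-1.3 -0.3  6.1] M [0.04 0.12 0.03] | shift mm [-228.7   90.4 -119.9] turn -42.95640583110975
```

Call:
move_arm(deltas=[[[0, 0, -0.01, 0], [0, 0, -0.03, 0], [0, 0, -0.065, 0], [0, 0, -0.1, 0], [-0.02, 0.008, -0.12, 0], [-0.045, 0.018, -0.12, -4], [-0.075, 0.03, -0.12, -9], [-0.105, 0.042, -0.12, -14], [-0.135, 0.054, -0.12, -20], [-0.165, 0.066, -0.12, -26], [-0.195, 0.078, -0.12, -32], [-0.22, 0.087, -0.12, -38], [-0.2285, 0.09, -0.12, -43], [-0.2285, 0.09, -0.12, -43], [-0.2285, 0.09, -0.12, -43], [-0.2285, 0.09, -0.12, -43], [-0.2285, 0.09, -0.12, -43]]])

```text
t: 27.2
tcp_pos: [0.5517, -0.0079, 0.1002]
tool_rot: [0.902, -0.431, 0.001, 0.0]
force: [-0.2, -0.0, -1.1]
finger_gap: 0.532
```

```bash
python3 - <<'E'
from go import *
tell(.5506,-.0065,.075,-51)
s=manip.snapshot("side"); pickle.dump(s,open("side18.pkl","wb"))
t=manip.snapshot("top"); pickle.dump(t,open("top18.pkl","wb"))
cv2.imwrite("pics/g5.png",np.hstack([crop(t,322,195,40,40,10,""),cv2.convertScaleAbs(crop(s,317,195,40,40,10,""),alpha=1.4)]))
E
```

```text
t 27.20 tcp [ 0.5517 -0.0079  0.1002] yaw -51.1 gap 0.532 F [-0.2 -0.  -1.1] M [0.01 0.01 0.04] | shift mm [-1.9 -0.  25.2] turn -0.10724786654708396
```

View pics/g5.png

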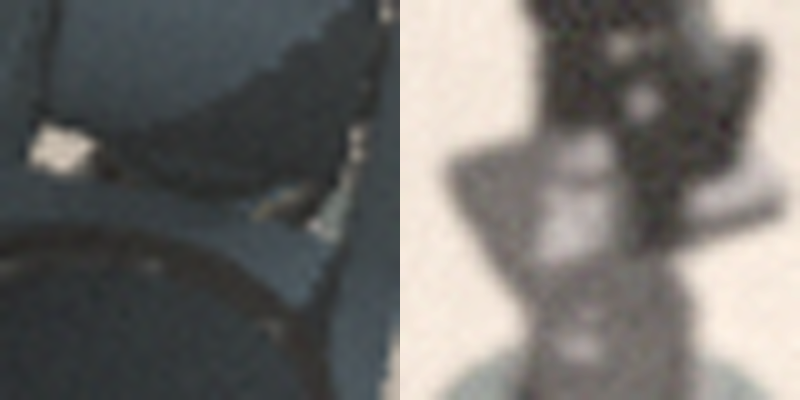

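```bash
python3 - <<'E'
from go import *
s=pickle.load(open("side18.pkl","rb"))
im=cv2.convertScaleAbs(crop(s,317,195,44,32,18,""),alpha=1.4)
a=np.radians(39);X=np.array([np.cos(a),np.sin(a)]);Y=np.array([-X[1],X[0]])
psi=np.radians(-51); c=np.array([.5517,-.0079])+.0013*np.array([np.sin(psi),-np.cos(psi)])
for z,col in((.12,(0,0,255)),(.134,(0,160,0))):
    for hx,hy in((.042,.025),(.015,.007)):
        P=np.array([proj(s,[*(c+sx*hx*X+sy*hy*Y),z]) for sx,sy in((1,1),(1,-1),(-1,-1),(-1,1))])
        q=((P-[295,179]+.5)*18).astype(int); cv2.polylines(im,[q.reshape(-1,1,2)],True,col,1)
cv2.imwrite("pics/g6.png",im)
E
```

```text
(no output)
```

View pics/g6.png

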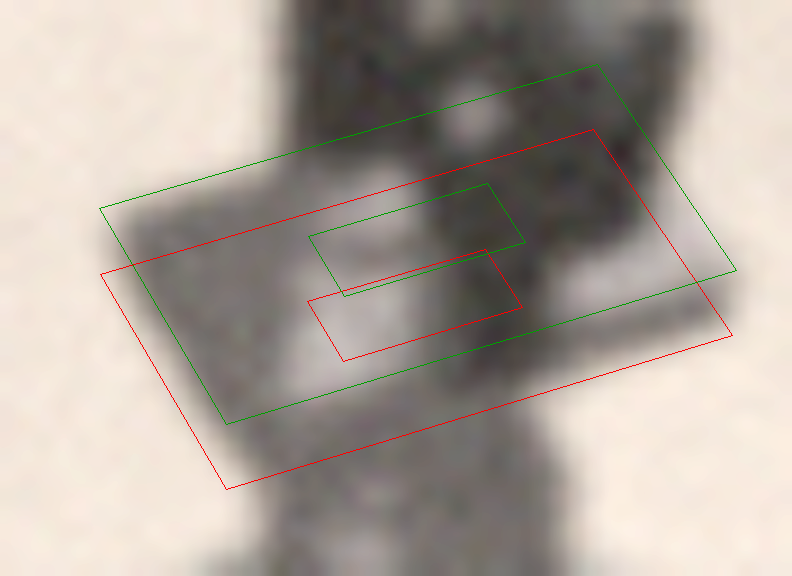

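Call:
move_arm(deltas=[[[-0.0018, -0.0008, 0.006, 0], [-0.0018, -0.0008, 0.012, 0], [-0.0018, -0.0008, 0.015, 0], [-0.0018, -0.0008, 0.017, 0], [-0.0018, -0.0008, 0.019, 0], [-0.0018, -0.0008, 0.021, 0], [-0.0018, -0.0008, 0.021, 0]]])

```text
t: 27.88
tcp_pos: [0.5507, -0.0059, 0.0786]
tool_rot: [0.902, -0.431, 0.0, 0.0]
force: [0.0, -0.6, -1.0]
finger_gap: 0.536
```

```bash
python3 - <<'E'
from go import *
tell(.5512,-.0060,.066,-51)
E
```

```text
t 27.88 tcp [ 0.5507 -0.0059  0.0786] yaw -51.1 gap 0.536 F [ 0.  -0.6 -1. ] M [-0.03 -0.01  0.  ] | shift mm [ 0.4 -0.3 12.6] turn -0.08961537036100253
```

Call:
move_arm(deltas=[[[0.0003, -0.0003, 0.0015, 0], [0.0003, -0.0003, 0.003, 0], [0.0003, -0.0003, 0.0045, 0], [0.0003, -0.0003, 0.0055, 0], [0.0003, -0.0003, 0.0055, 0]]])

```text
t: 28.3
tcp_pos: [0.5511, -0.0059, 0.0729]
tool_rot: [0.902, -0.431, 0.0, 0.0]
force: [-0.2, -0.7, -1.1]
finger_gap: 0.536
```

```bash
python3 - <<'E'
from go import *
tell(.5512,-.0060,.066,-51)
s=manip.snapshot("side"); pickle.dump(s,open("side19.pkl","wb"))
cv2.imwrite("pics/g7.png",cv2.convertScaleAbs(crop(s,317,195,44,40,15,""),alpha=1.4))
E
```

```text
t 28.30 tcp [ 0.5511 -0.0059  0.0729] yaw -51.1 gap 0.536 F [-0.2 -0.7 -1.1] M [-0.01 -0.02 -0.01] | shift mm [ 0.2 -0.1  6.9] turn -0.08998434870136407
```

View pics/g7.png

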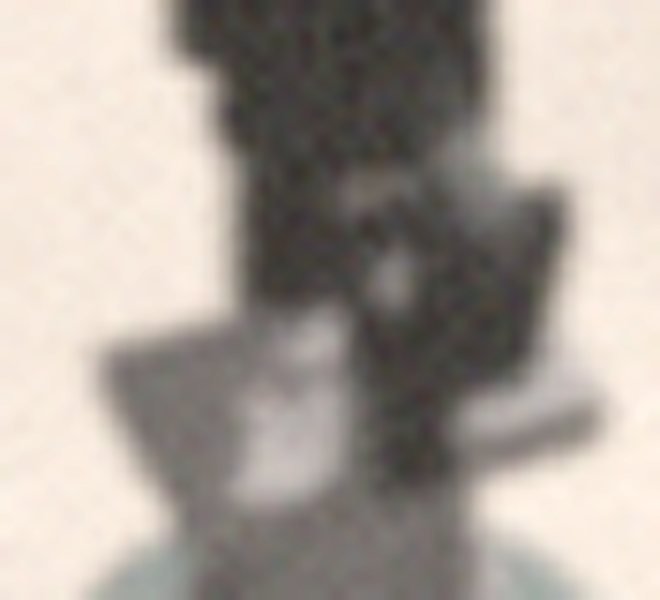

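Call:
move_arm(deltas=[[[0, 0, 0.002, 0], [0, 0, 0.004, 0], [0, 0, 0.006, 0], [0, 0, 0.008, 0], [0, 0, 0.01, 0], [0, 0, 0.01, 0], [0, 0, 0.01, 0]]])

```text
t: 28.93
tcp_pos: [0.5513, -0.0058, 0.0638]
tool_rot: [0.902, -0.431, 0.0, 0.0]
force: [-1.5, 1.5, 6.8]
finger_gap: 0.537
```

```bash
python3 - <<'E'
from go import *
tell(.5512,-.0060,.055,-51)
E
```

```text
t 28.93 tcp [ 0.5513 -0.0058  0.0638] yaw -51.1 gap 0.537 F [-1.5  1.5  6.8] M [0.16 0.33 0.01] | shift mm [0.  0.2 8.8] turn -0.09351309901762761
```

Call:
move_arm(deltas=[[[0, 0, 0.002, 0], [0, 0, 0.004, 0], [0, 0, 0.006, 0], [0, 0, 0.008, 0], [0, 0, 0.0095, 0], [0, 0, 0.0095, 0], [0, 0, 0.0095, 0]]])

```text
t: 29.52
tcp_pos: [0.5515, -0.0057, 0.0559]
tool_rot: [0.902, -0.431, 0.001, 0.0]
force: [-2.8, 0.9, 13.0]
finger_gap: 0.537
```

```bash
python3 - <<'E'
from go import *
tell(.5512,-.0060,.055,-51)
s=manip.snapshot("side"); pickle.dump(s,open("side20.pkl","wb"))
cv2.imwrite("pics/g8.png",cv2.convertScaleAbs(crop(s,317,195,44,40,15,""),alpha=1.4))
E
```

```text
t 29.52 tcp [ 0.5515 -0.0057  0.0559] yaw -51.1 gap 0.537 F [-2.8  0.9 13. ] M [ 0.25  0.57 -0.07] | shift mm [-0.   0.4  0.9] turn -0.09071224409780143
```

View pics/g8.png

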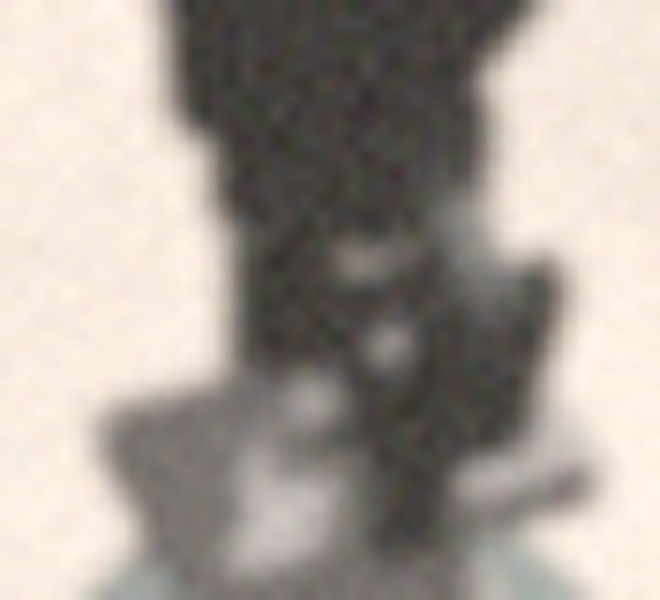

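Pressed: about 14 N, which puts the seat at roughly 10.5 mm (≥9 needed). Now the quarter turn, pivoting about the shaft.

Call:
move_arm(deltas=[[[0, 0, 0.0023, 0], [-0.0002, 0, 0.0023, -7], [-0.0005, 0.0001, 0.0023, -14], [-0.0007, 0.0001, 0.0023, -21], [-0.0009, 0.0002, 0.0023, -28], [-0.0011, 0.0004, 0.0023, -35], [-0.0013, 0.0005, 0.0023, -42], [-0.0015, 0.0007, 0.0023, -49], [-0.0017, 0.0009, 0.0023, -56], [-0.0018, 0.0011, 0.0023, -63], [-0.0019, 0.0013, 0.0023, -70], [-0.0019, 0.0015, 0.0023, -77], [-0.002, 0.0018, 0.0023, -84], [-0.002, 0.002, 0.0023, -90], [-0.002, 0.002, 0.0023, -90], [-0.002, 0.002, 0.0023, -90]]])

```text
t: 30.9
tcp_pos: [0.551, -0.0059, 0.056]
tool_rot: [0.943, 0.333, 0.003, 0.002]
force: [0.1, -0.3, 13.1]
finger_gap: 0.534
```

```bash
python3 - <<'E'
from go import *
tell(.5496,-.0073,.0623,39)
s=manip.snapshot("side"); pickle.dump(s,open("side21.pkl","wb"))
cv2.imwrite("pics/g9.png",cv2.convertScaleAbs(crop(s,317,195,44,40,15,""),alpha=1.4))
E
```

```text
t 30.90 tcp [ 0.551  -0.0059  0.056 ] yaw 39.0 gap 0.534 F [ 0.1 -0.3 13.1] M [0.12 0.14 0.16] | shift mm [-1.9  0.3 -6.3] turn -0.04146808504657429
```

View pics/g9.png

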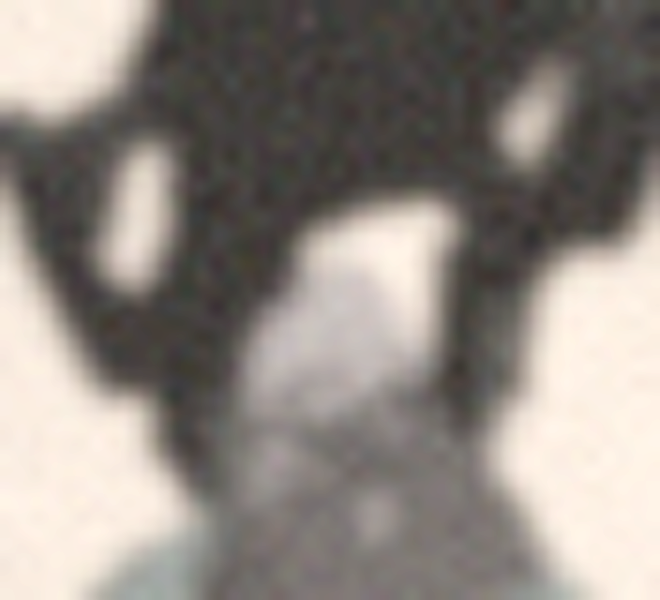

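Call:
move_arm(deltas=[[[-0.001, -0.0009, 0.0023, 0], [-0.002, -0.0018, 0.0023, 0], [-0.002, -0.0018, 0.0023, 0], [-0.002, -0.0018, 0.0023, 0]]])

```text
t: 31.28
tcp_pos: [0.5509, -0.0061, 0.056]
tool_rot: [0.943, 0.334, 0.005, 0.004]
force: [-0.3, 2.1, 12.9]
finger_gap: 0.536
```

```bash
python3 - <<'E'
from go import *
tell(.5483,-.0057,.0623,39)
E
```

```text
t 31.28 tcp [ 0.5509 -0.0061  0.056 ] yaw 39.0 gap 0.536 F [-0.3  2.1 12.9] M [0.1  0.19 0.13] | shift mm [-1.8 -1.9 -6.3] turn -0.005747202572877086
```

Call:
move_arm(deltas=[[[-0.001, -0.001, 0.001, 0], [-0.001, -0.001, 0, 0], [-0.001, -0.001, -0.001, 0], [-0.001, -0.001, -0.002, 0], [-0.001, -0.001, -0.003, 0], [-0.001, -0.001, -0.004, 0], [-0.001, -0.001, -0.004, 0]]])

```text
t: 31.87
tcp_pos: [0.5511, -0.0061, 0.0617]
tool_rot: [0.943, 0.334, 0.007, 0.005]
force: [0.8, 1.1, 8.5]
finger_gap: 0.537
```

```bash
python3 - <<'E'
from go import *
tell(.5483,-.0057,.0623,39)
s=manip.snapshot("side"); pickle.dump(s,open("side22.pkl","wb"))
cv2.imwrite("pics/h1.png",cv2.convertScaleAbs(crop(s,317,195,44,40,15,""),alpha=1.4))
E
```

```text
t 31.87 tcp [ 0.5511 -0.0061  0.0617] yaw 39.0 gap 0.537 F [0.8 1.1 8.5] M [0.08 0.2  0.06] | shift mm [-1.9 -2.1 -0.7] turn 0.011180183196188409
```

View pics/h1.png

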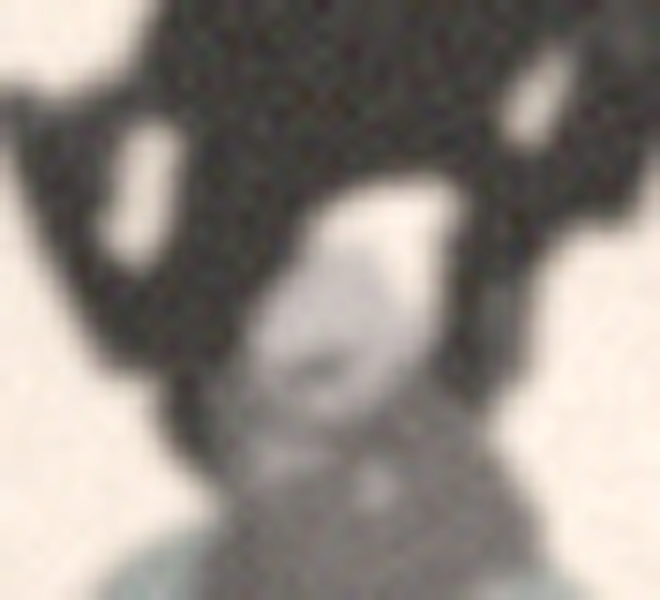

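Call:
move_arm(deltas=[[[0, 0, -0.001, 0], [0, 0, -0.002, 0], [0, 0, -0.003, 0], [0, 0, -0.003, 0]]])

```text
t: 32.25
tcp_pos: [0.5511, -0.0061, 0.0634]
tool_rot: [0.943, 0.334, 0.007, 0.004]
force: [3.9, 0.8, -12.6]
finger_gap: 0.533
```

```bash
python3 - <<'E'
from go import *
tell(.5483,-.0057,.0623,39)
E
```

```text
t 32.25 tcp [ 0.5511 -0.0061  0.0634] yaw 39.0 gap 0.533 F [  3.9   0.8 -12.6] M [ 0.01 -0.48  0.03] | shift mm [-1.9 -2.1  1.1] turn 0.0046840189303338775
```

Upward travel stopped hard at TCP 0.063 (seat about 4 mm) with −12.6 N, so the head is catching in the groove. I'll ease off, release, retreat and inspect.

Call:
move_arm(deltas=[[[0, 0, 0, 0], [0, 0, 0, 0], [0, 0, 0, 0]]])

```text
t: 32.5
tcp_pos: [0.5511, -0.0061, 0.0632]
tool_rot: [0.943, 0.334, 0.007, 0.004]
force: [1.6, 0.6, -8.7]
finger_gap: 0.53
```

Call:
move_arm(deltas=[[[0, 0, 0, 0], [0, 0, 0, 0], [0, 0, 0, 0], [0, 0, 0, 0], [0, 0, 0, 0]]], gripper=1)

```text
t: 32.92
tcp_pos: [0.5513, -0.0061, 0.0639]
tool_rot: [0.943, 0.334, 0.007, 0.005]
force: [0.0, -0.7, -0.9]
finger_gap: 1.002
```

Call:
move_arm(deltas=[[[0, 0, -0.01, 0], [0, 0, -0.03, 0], [0, 0, -0.06, 0], [0, 0, -0.1, 0], [0, 0, -0.1, 0], [0, 0, -0.1, 0]]])

```text
t: 33.42
tcp_pos: [0.5517, -0.0061, 0.1674]
tool_rot: [0.943, 0.334, 0.01, 0.007]
force: [-0.1, 0.5, -0.8]
finger_gap: 0.998
```

```bash
python3 - <<'E'
from go import *
tell(.5483,-.0057,.0623,39)
s=manip.snapshot("side"); pickle.dump(s,open("side23.pkl","wb"))
cv2.imwrite("pics/h2.png",cv2.convertScaleAbs(crop(s,317,205,44,40,15,""),alpha=1.4))
E
```

```text
t 33.42 tcp [ 0.5517 -0.0061  0.1674] yaw 39.0 gap 0.998 F [-0.1  0.5 -0.8] M [0.02 0.02 0.01] | shift mm [ -4.   -4.5 104.9] turn 0.019840242402153763
```

View pics/h2.png

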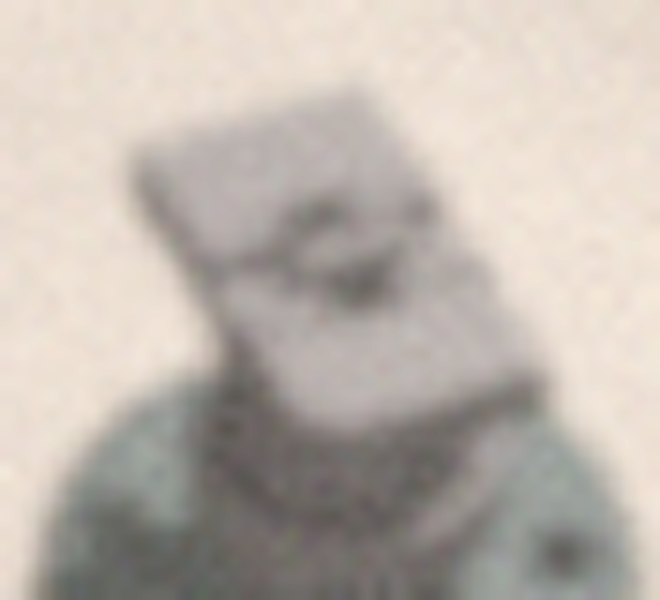

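Call:
move_arm(deltas=[[[0.01, -0.03, -0.03, 0], [0.02, -0.07, -0.05, 0], [0.02, -0.11, -0.05, 0], [0.03, -0.15, -0.05, 0], [0.03, -0.19, -0.05, 0], [0.04, -0.23, -0.05, 0], [0.04, -0.27, -0.05, 0], [0.04, -0.29, -0.05, 0], [0.04, -0.29, -0.05, 0], [0.04, -0.29, -0.05, 0]]])

```text
t: 34.3
tcp_pos: [0.3961, 0.2453, 0.2104]
tool_rot: [0.942, 0.335, 0.007, 0.006]
force: [-0.1, -0.6, 0.2]
finger_gap: 0.996
```

```bash
python3 - <<'E'
from go import *
tell(.5483,-.0057,.0623,39)
S={}
for n in("side","top"):
    s=manip.snapshot(n); pickle.dump(s,open(n+"24.pkl","wb")); S[n]=s
ims=[]
a=np.radians(129);X=np.array([np.cos(a),np.sin(a)]);Y=np.array([-X[1],X[0]]); c=np.array([.5497,-.0073])
for n,(u,v) in(("side",(317,200)),("top",(322,197))):
    s=S[n]; im=crop(s,u,v,32,32,12,"")
    im=cv2.convertScaleAbs(im,alpha=1.4); im2=im.copy()
    for z,col in((.091,(0,0,255)),(.096,(0,160,0)),(.100,(255,0,0))):
        P=np.array([proj(s,[*(c+sx*.042*X+sy*.025*Y),z]) for sx,sy in((1,1),(1,-1),(-1,-1),(-1,1))])
        q=((P-[u-16,v-16]+.5)*12).astype(int); cv2.polylines(im2,[q.reshape(-1,1,2)],True,col,1)
    ims.append(np.vstack([im[:300],im2[:300]]))
cv2.imwrite("pics/h3.png",np.hstack(ims))
cv2.imwrite("pics/h4.png",S["top"]["img"][:,:,::-1])
E
```

```text
t 34.30 tcp [0.3961 0.2453 0.2104] yaw 39.2 gap 0.996 F [-0.1 -0.6  0.2] M [-0.03 -0.   -0.06] | shift mm [-42.1 288.5 152.1] turn 0.18854353607486019
```

View pics/h3.png

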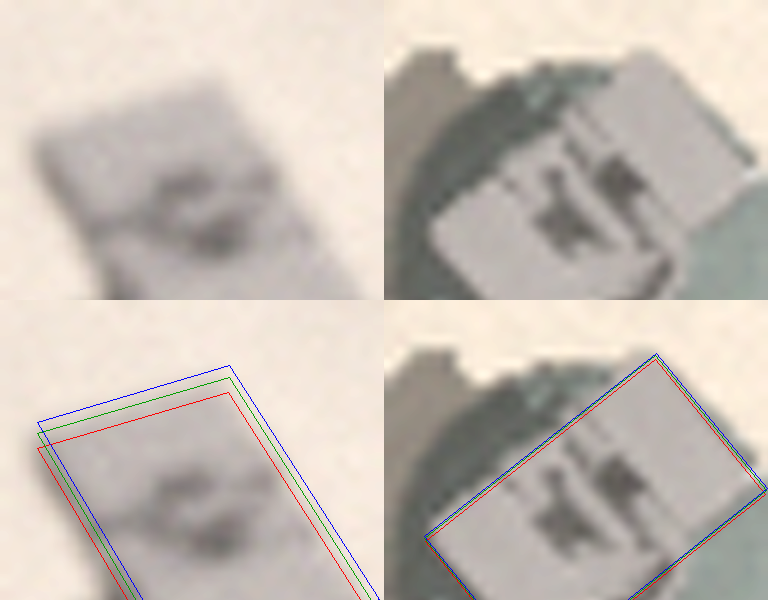

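View pics/h4.png

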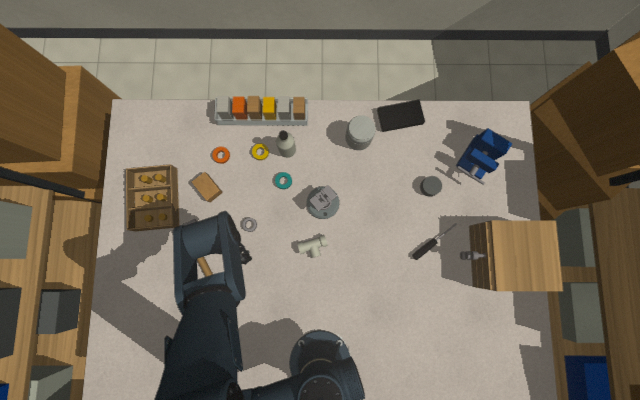

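```bash
python3 - <<'E'
from station import manip
s=manip.sense(); print(s["t"],s["force"],abs(s["qd"]).max()); print(manip.sign_off())
E
```

```text
34.4 [ 0.1680327  0.3955537 -0.2629303] 0.0197186096718987
the job is handed in; nothing more can be done
None
```

The job is handed in at t = 34.4 s: the bearing, then the tall spacer, are on the shaft, and the lock plate is locked over them with its grooved face up. The bearing and spacer were both lowered in the grip until they touched down, then released. The plate went over the T-head, was pressed about 10.5 mm, turned a quarter, and eased up until the head stopped it.

**Last checks**
- **Lock:** While I was easing up, the spring was still lifting the plate at about 4.6 mm of seat travel. At about 3–4 mm it stopped hard, and the gripper was pulling with 12.6 N. The final top view shows the T-head bar lying in the groove, across the slot.
- **Seat depth:** I took this from the tool height and force. The pictures alone could not settle it to the millimetre.
- **Arm and bystanders:** The gripper is open and clear of everything, with about zero force. The short spacer and other goods in view are where they were. The arm hides most of the hammer in that view, so I did not recheck it.

**What disagreed or went wrong**
- **Fingertips:** They stood about 25–30 mm farther back than the quoted tip extent suggested. The first two closes therefore missed the bearing.
- **Bearing regrasp:** One later try slid over the bearing's rim, pressed on it with about 20 N and nudged it slightly before I regripped it.
- **Plate shift:** After the quarter turn, a 2–3 mm sideways correction did not move the plate. It only tilted the tool by about 1°, and the plate locked anyway.

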